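# Pack the fixings carrier and lock its hold-down bar

## Task

Pack the cardboard carton, the steel tin and the screw-top jar upright side by side into the narrow wooden tray, each flat on its floor; set them down and do not drop them or tip them over. Then lift the sprung hold-down bar by its black grip, swing it over the packed tray and let it drop fully home in its notch, and let go. Leave the hammer, wrench, pot, ring and wooden offcut where they are.

Things in the scene. Friction and masses are not known exactly. Their poses are not given: they have to be found in the camera images.
- tray_floor (a point): Centre of the inner floor of the narrow wooden tray, fixed to the bench; floor 8 mm above the bench, z up. Inside 70 mm wide (x) and 208 mm long (y): the three items fit in one row along y with 16 mm to spare in all. Walls 8 mm thick, rim 42 mm above this floor, so every item stands well above the rim. The hold-down's post is on the same base, 185 mm to the +y side.
- carton_center (a point): Centre of the plain brown cardboard carton with a pale band of tape, 56 mm (its x) by 70 mm (its y) by 100 mm high, standing upright; z up. 0.25 to 0.5 kg. It fits the tray only with its 70 mm side along the tray's length.
- tin_center (a point): Centre of the plain round closed steel tin with two dark beads around it, 64 mm diameter, 92 mm high, standing upright; z up. 0.28 to 0.56 kg.
- jar_center (a point): Centre of the clear round jar with brass fixings inside and a white screw cap, 96 mm high, standing upright; z up. Clear part 58 mm diameter and 66 mm high, cap 56 mm diameter from 70 mm above the underside to the top. 0.21 to 0.42 kg.
- grip_bar (a point): Centre of the black grip on the hold-down's head, on the post's axis, 159 mm above the bench when down: an upright slab 16 mm thick (x), 64 mm long (y), 34 mm high. The frame lifts and turns with the head. The flat steel bar, 26 mm wide, 11 mm thick, is fixed 41 mm below and reaches 278 mm along -y; when down its underside is 112 mm above the bench, 4 mm over the packed carton.
- bar_turn (a joint): Turn of head and bar about the post, rad, counter-clockwise from above positive. 0: home, bar along the tray's length (towards the tray's -y). Starts parked at 1.2 to 1.4, pointing away beside the tray. Stops at -0.05 and 1.5. While the head is down, teeth keep it from turning between the parked notch (above about 1.1) and the home notch (within about 0.1 of 0).
- bar_lift (a joint): Height by which the head is lifted, m; 0: fully down, home in a notch. A spring and its weight pull it down with about 6 N, growing to 9 N at the upper stop, 32 mm. The teeth are 14 mm high: the head turns freely once lifted by more than 16 mm; let down between the notches it rests on a tooth at about 14 mm.
- hammer: Hammer lying on the bench, 260 mm long; a bystander.
- wrench: Steel wrench lying on the bench, 200 mm long; a bystander.
- pot: Empty terracotta pot, 84 mm wide, 75 mm high; a bystander.
- tape: Grey plastic ring (spool core), 100 mm diameter, 45 mm high, lying flat; a bystander.
- offcut: Wooden offcut lying flat, 140 x 70 x 35 mm high; a bystander.
Mind the look-alikes: they are no part of the job. What is shaped like the part that bears carton_center but blue or pink is not meant.

How it is judged:
By the outcome, as a careful person would: the job done as asked, in the order asked, and still so for the second after the job is handed in, with the robot touching nothing.
It also fails if it takes over 72 s, if anything falls off the work surface, if the arm or the gripper's body presses on something with over 40 N, if the wrist force passes 120 N, or if a joint passes its speed limit or range.

## Robot

A 6-joint arm with a two-finger parallel gripper is mounted at the origin on the work surface. World frame = base frame: x ahead of the robot, y to its left, z up, the work surface at z = 0. Lengths are in m, angles in degrees, forces in N, time in s.
With the tool pointing down it reaches from about 0.25 to 0.725 m from the base axis. Payload 9.7 kg.
Tool frame: the origin (TCP) lies on the centre line of the jaws, within the pads' length; the fingertips stand 22 mm ahead of it and the grasp point (between the pads) lies 3 mm ahead of it; z points along the fingers, y is the direction in which the jaws open and shut (so a half turn about z gives the same grasp; the last joint's range is limited). The gripper opens to 85 mm and grips with 20 to 120 N. Pads are 22 mm wide; open, the fingers measure 114 mm over their backs; the gripper's body (76 mm by 85 mm) begins 54 mm behind the grasp point. The pads swing forward as they close: fully open they stand 13 mm farther back than shut.
Start: joints at [75.229, 4.979, 10.078, 95.1, 0, 90], TCP at [0.14, 0.532, 0.218] pointing down, gripper open.
Joint ranges: [-179.16, 179.16], [-48.56, 103.87], [-65.8, 70.77], [-126.05, 130.52], [-82.76, 87.17], [-180, 180]. Speed limits (degrees/s): [127.2, 127.2, 147.25, 180, 180, 180].

## Interface

Orientations are given as [roll, pitch, yaw] about the fixed x, y, z axes, in that order (R = Rz(yaw) Ry(pitch) Rx(roll)).
In Python, from workcell import get_obs, camera, camera_params, job_done gives the robot as it stands.
- The arm moves only by the tool servo_tool, never from a script. Its argument "steps" is a list of rows, each an object of numbers: "x", "y", "z": the shift along the world's x, y, z in mm; "yaw": the turn about the world's z in degrees. A call has 1 to 12 rows; each row is the pose to reach, as a shift and turn from the pose measured when the call began; what a row does not reach only later rows make up. A row lasts 1/8 s, in which the tool goes at most 62.5 mm and 10.7 degrees, less where a joint would pass 70% of its speed; a pose out of reach is approached as far as the arm can. A call with a gripper value outside its range is refused whole. "grip" is the finger opening in mm, from 0 to 85.4, set as the call begins (left out, the last holds). The fingers move at their own pace and stop on an object; "grip_force" is the grip in N (left out, the last holds). Time passes only in rows, so rows that repeat a pose let the fingers close. It gives the time, the measured TCP pose, the force and the opening at its end, in the units of the state.
- get_obs(): the state, without advancing time (a new reading comes with each control period).
- camera(name): name is "scene" or "side" or "wrist"; returns (picture, depth): 384x512x3 uint8, red, green, blue; 384x512 float32, m along the optical axis (not along the pixel's ray), 0 where there is no reading.
- camera_params(name): a dict with "intrinsics" (3x3 intrinsics, pixels), "D" ([k1, k2, p1, p2, k3] as OpenCV has them; the pictures are not rectified), "rvec" (rotation vector, rad) and "tvec" (3), from world to camera coordinates, as OpenCV has them; the wrist camera has in their place "hand_eye" (4x4, takes a point from camera to tool coordinates, whose origin is the TCP and whose axes are the flange's). Camera axes: x right, y down, z forward; pixel columns grow to the right and rows downward; lengths in m; the calibration is good to about 2 mm. A picture is of the moment at which its call begins: read the wrist's pose just before it. camera_params takes no time and is no camera call.
- job_done(): hands the job in, once; it reports no verdict.
The state is a dict: "time": time; "q": joint angles; "qd": joint speeds; "joint_efforts": joint torques, N m; "ee_pos": TCP position; "tcp_rot": TCP orientation; "wrist_force": force on the tool from outside, world axes, zero at the start; "torque": the same for the moment, N m; "opening": finger opening in m.
Only numpy, scipy, OpenCV 4.12 (cv2) and the standard library are available. Lean on these libraries where they do the work, as an engineer would, in place of code of your own. Each camera call takes 0.05 s, during which the arm holds its last target.

## Working session

There is one attempt and no reset: what is moved stays moved. The work goes in short steps, Python scripts to look and compute and a tool call to move; the robot and the scene stay as the last step left them, time stands still between calls to the robot, and variables do not carry over. Pictures are saved under pics/ and viewed, and the job is handed in when it is done.

Besides the shell and the picture viewer there is one more tool, called after "Call:" as name(argument=value, ...) on one line, values as JSON. servo_tool: Moves the arm, as the interface text tells. Its arguments: {"type":"object","properties":{"steps":{"type":"array"},"grip":{"type":"number"},"grip_force":{"type":"number"}},"required":["steps"]}

```bash
mkdir -p pics; ls; python3 - <<'E'
from workcell import *
import cv2,numpy as np
o=get_obs(); print(o)
for n in ("scene","side","wrist"):
    im,d=camera(n); cv2.imwrite(f"pics/a_{n}.png",cv2.cvtColor(im,cv2.COLOR_RGB2BGR)); np.savez(f"a_{n}.npz",im=im,d=d,)
    print(n,camera_params(n),(d>0).mean())
E
```

```text
pics
{'time': 0.0, 'q': array([7.52315658e+01, 5.01113163e+00, 1.00331712e+01, 9.51010297e+01,
       1.81219849e-03, 8.99991544e+01]), 'qd': array([ 0.00988652,  0.0229562 ,  0.04724062,  0.01150833,  0.08084837,
       -0.07207879]), 'joint_efforts': array([-9.33940682e-04, -5.20389676e+01,  4.64805579e+01,  1.61832094e-02,
       -1.56070757e-05, -2.63290156e-05]), 'ee_pos': array([0.14012501, 0.53157447, 0.21697131]), 'tcp_rot': array([-1.79921010e+02, -1.81336251e-03,  1.65232409e+02]), 'wrist_force': array([0.05871965, 0.36501187, 0.41884352]), 'torque': array([ 0.01489426, -0.00256806,  0.01904548]), 'opening': 0.08549923741242846}
scene {'intrinsics': array([[377.93280137,   0.        , 252.8606021 ],
       [  0.        , 377.93280137, 199.23201966],
       [  0.        ,   0.        ,   1.        ]]), 'D': array([0.04328792, 0.        , 0.        , 0.        , 0.        ]), 'rvec': array([ 1.73345243,  1.69953269, -0.78973065]), 'tvec': array([ 0.00662806, -0.27151368,  1.53181196])} 0.9958140055338541
side {'intrinsics': array([[376.10366336,   0.        , 257.50332598],
 
[... 235 characters left out ...]
vec': array([-0.43931562,  0.29338683,  1.0233232 ])} 0.9959869384765625
wrist {'intrinsics': array([[328.1373254 ,   0.        , 254.05279939],
       [  0.        , 328.1373254 , 196.8255493 ],
       [  0.        ,   0.        ,   1.        ]]), 'D': array([-0.00455684,  0.        ,  0.        ,  0.        ,  0.        ]), 'hand_eye': array([[ 8.60721878e-05, -9.60412216e-01, -2.78582784e-01,
         7.11734530e-02],
       [ 9.99999162e-01,  4.42583036e-04, -1.21683772e-03,
         8.36779656e-04],
       [ 1.29196182e-03, -2.78582446e-01,  9.60411449e-01,
        -1.55500841e-01],
       [ 0.00000000e+00,  0.00000000e+00,  0.00000000e+00,
         1.00000000e+00]])} 0.9958648681640625
```

View pics/a_scene.png

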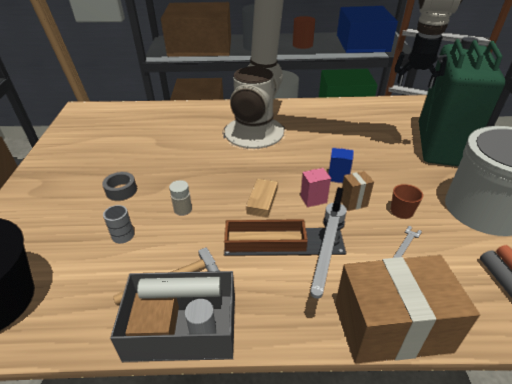

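View pics/a_side.png

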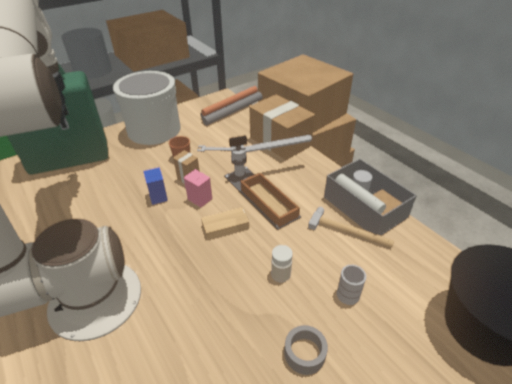

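View pics/a_wrist.png

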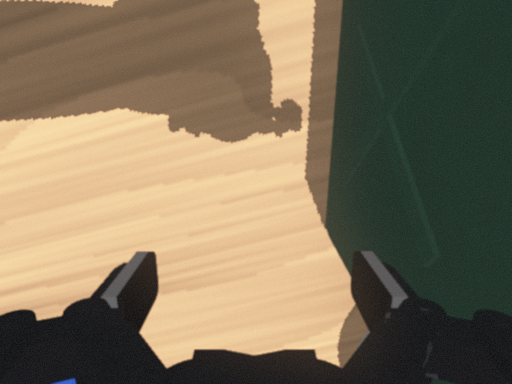

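Candidates for the carton in the scene view: the brown one with the tape band (357,190), the blue box (341,165), the pink box (316,187), the large taped box (405,305) and the brown block in the grey bin (150,318). I choose (357,190). The tin is (119,225), not the cylinder in the bin (200,318). The jar is (181,197). Next I measure them and check a close crop.

```bash
cat > h.py <<'E'
import numpy as np,cv2
from workcell import *
def cloud(n,d,pose=None):
    p=camera_params(n);K=p['intrinsics'];D=p['D']
    v,u=np.mgrid[0:384,0:512]
    pt=np.stack([u,v],-1).reshape(-1,1,2).astype(np.float64)
    n2=cv2.undistortPoints(pt,K,D).reshape(384,512,2)
    P=np.dstack([n2*d[...,None],d])
    if 'rvec' in p:
        R=cv2.Rodrigues(p['rvec'])[0]
        return (P-p['tvec'])@R
    from scipy.spatial.transform import Rotation as Ro
    o=pose; R=Ro.from_euler('xyz',o['tcp_rot'],degrees=True).as_matrix()
    H=p['hand_eye']; return (P@H[:3,:3].T+H[:3,3])@R.T+o['ee_pos']
E
python3 - <<'E'
from h import *
for n in("scene","side"):
    z=np.load(f"a_{n}.npz"); W=cloud(n,z['d']); np.save(f"W_{n}.npy",W)
    # bench z
    for (u,v) in ([(60,160),(300,270),(230,170)] if n=="scene" else [(250,250),(100,230)]): print(n,u,v,W[v,u].round(4))
Ws=np.load("W_scene.npy");Wd=np.load("W_side.npy")
out=[]
for W,f in((Ws,"a_scene.npz"),(Wd,"a_side.npz")):
    im=np.load(f)['im']
    m=np.full((600,800),-1.0);c=np.zeros((600,800,3),np.uint8)
    X=W.reshape(-1,3);C=im.reshape(-1,3)
    # x 0.1..0.85 down ; y -0.5..0.5 -> cols 1.25mm
    r=((X[:,0]-0.1)/0.00125).astype(int);q=((X[:,1]+0.5)/0.00125).astype(int)
    ok=(r>=1)&(r<599)&(q>=1)&(q<799)&(X[:,2]<0.4)&(X[:,2]>-.02)
    for i in np.argsort(X[:,2]):
        if ok[i]: c[r[i]-1:r[i]+2,q[i]-1:q[i]+2]=C[i]
    out.append(c)
cv2.imwrite("pics/top_scene.png",out[0][...,::-1]);cv2.imwrite("pics/top_side.png",out[1][...,::-1])
im=np.load("a_scene.npz")['im'];cv2.imwrite("pics/crop.png",cv2.resize(im[140:290,80:430],None,fx=2.2,fy=2.2,interpolation=cv2.INTER_CUBIC)[...,::-1])
E
```

```text
scene 60 160 [ 0.175  -0.7148  0.0014]
scene 300 270 [0.704  0.1087 0.0022]
scene 230 170 [ 0.2551 -0.0908  0.0016]
side 250 250 [ 0.4351 -0.1075 -0.0015]
side 100 230 [ 0.0754 -0.0003  0.2243]
```

View pics/top_scene.png

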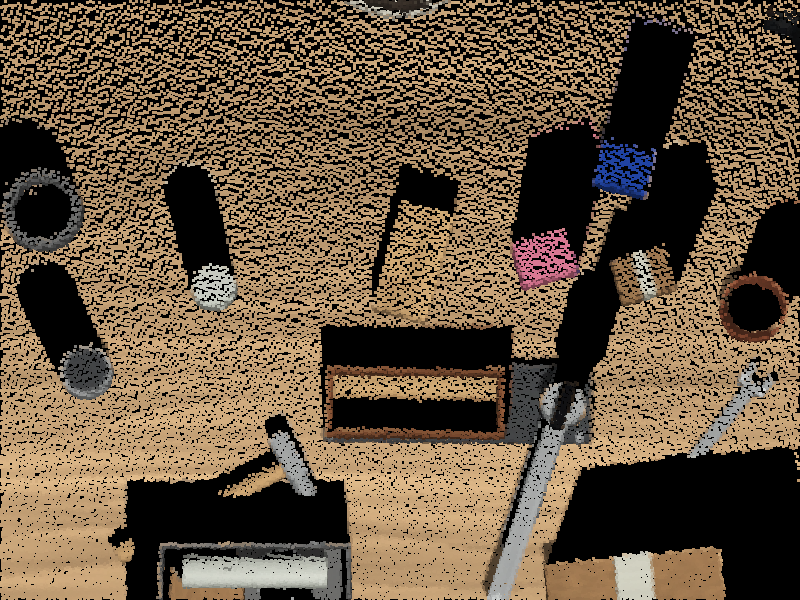

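View pics/top_side.png

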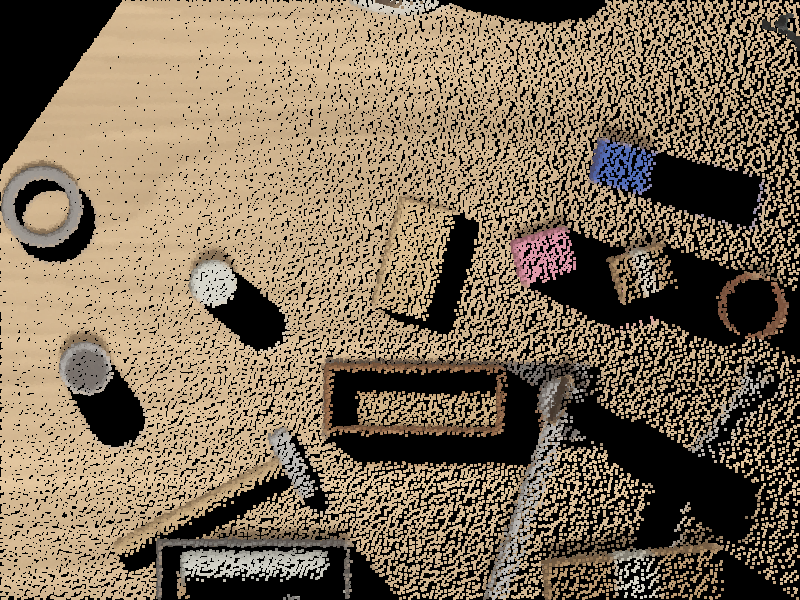

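View pics/crop.png

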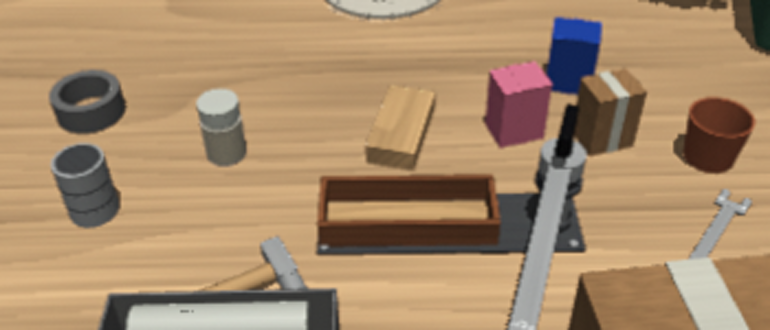

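The crop shows the chosen carton (brown, pale tape), tin (two beads) and jar (white cap) matching their descriptions; the bar is parked. Now I fit the tops.

```bash
cat > fit.py <<'E'
from h import *
def rep(W,n,only=None):
    X=W.reshape(-1,3)
    def sel(x0,x1,y0,y1,z0,z1):
        return X[(X[:,0]>x0)&(X[:,0]<x1)&(X[:,1]>y0)&(X[:,1]<y1)&(X[:,2]>z0)&(X[:,2]<z1)]
    boxes=dict(carton=(.39,.50,.25,.36,.092,.11),tin=(.51,.62,-.45,-.33,.084,.1),jar=(.40,.50,-.28,-.18,.088,.104),tray=(.53,.67,-.11,.14,.044,.056),pink=(.36,.47,.12,.23,.09,.14),blue=(.26,.36,.23,.33,.09,.14),
      offcut=(.33,.52,-.05,.09,.028,.042),grip=(.52,.66,.15,.26,.160,.19),pot=(.42,.54,.38,.5,.066,.085))
    for k,b in boxes.items():
        if only and k not in only: continue
        p=sel(*b)
        if len(p)<10: print(n,k,len(p));continue
        r=cv2.minAreaRect((p[:,:2]*1000).astype(np.float32)); c=cv2.minEnclosingCircle((p[:,:2]*1000).astype(np.float32))
        print(n,k,len(p),'rect',np.round(r[0],1),np.round(r[1],1),round(r[2],1),'circ',np.round(c[0],1),round(c[1],1),'z',np.percentile(p[:,2],[5,50,95]).round(4))
    p=sel(.56,.9,.05,.25,.10,.135)
    if len(p)>50:
        q=p[p[:,0]>.65]; l=cv2.fitLine(q[:,:2].astype(np.float32),cv2.DIST_HUBER,0,.01,.01).ravel(); print(n,'bar',l.round(4),np.degrees(np.arctan2(l[1],l[0])), 'z',np.median(q[:,2]),'xmax',q[:,0].max())
if __name__=="__main__":
    for n in("scene","side"): rep(np.load(f"W_{n}.npy"),n)
E
python3 fit.py
```

```text
scene carton 334 rect [443.8 305.1] [59.5 72.4] 15.8 circ [442.2 304. ] 44.4 z [0.094  0.1    0.1024]
scene tin 356 rect [ 564. -392.] [65.8 63.5] 13.7 circ [ 563.7 -391.4] 35.2 z [0.0869 0.0931 0.0956]
scene jar 206 rect [ 459.  -232.7] [53.9 54.7] 80.7 circ [ 458.7 -234.3] 29.3 z [0.0908 0.0964 0.099 ]
scene tray 671 rect [602.6  18.6] [224.   90.1] 89.7 circ [602.8  18.9] 118.2 z [0.0449 0.0496 0.0523]
scene pink 344 rect [421.8 180.1] [62.5 73.8] 16.4 circ [422.9 181.7] 44.7 z [0.0922 0.1001 0.1027]
scene blue 267 rect [309.9 281.6] [69.3 63.4] 75.2 circ [312.3 281.7] 43.4 z [0.0923 0.0996 0.1021]
scene offcut 691 rect [427.6  16.1] [ 70.6 142.7] 74.5 circ [427.3  17.3] 77.8 z [0.0313 0.0354 0.038 ]
scene grip 128 rect [605.9 205.5] [15.5 62.5] 71.2 circ [606. 206.] 31.4 z [0.1639 0.1755 0.1779]
scene pot 212 rect [486.  442.4] [83.  85.3] 69.1 circ [485.6 442.7] 44.9 z [0.067  0.0728 0.0762]
scene bar [ 0.9638 -0.2665  0.7769  0.1545] -15.457139 z 0.12410552451182107 xmax 0.8996603561401475
side carton 221 rect [441.4 302.9] [58.2 74.4] 16.8 circ [441.2 303.2] 45.4 z [0.0929 0.0
[... 207 characters left out ...]
 0.0976]
side tray 352 rect [600.   19.5] [225.8  89.6] 89.2 circ [601.3  17.9] 117.4 z [0.045  0.0482 0.0515]
side pink 275 rect [420.9 181.3] [59.3 74.6] 16.6 circ [419.1 179.9] 42.6 z [0.092  0.0987 0.1015]
side blue 256 rect [308.5 279.5] [76.5 56. ] 75.7 circ [309. 280.] 44.1 z [0.0925 0.0987 0.1017]
side offcut 737 rect [423.9  17.3] [ 74.  139.3] 74.6 circ [423.2  15.2] 77.7 z [0.0307 0.0339 0.0366]
side grip 102 rect [601.4 202.8] [18.9 62. ] 72.5 circ [600.6 200.5] 31.0 z [0.1613 0.1715 0.176 ]
side pot 98 rect [483.7 441.8] [83.7 82. ] 80.6 circ [484.5 443.2] 45.0 z [0.0669 0.0712 0.0748]
side bar [0.9983 0.0587 0.7814 0.1805] 3.3640258 z 0.12046632472980745 xmax 0.8993990373378401
```

Call:
servo_tool(steps=[{"x": 20, "y": -15, "yaw": -4}, {"x": 65, "y": -49, "yaw": -13}, {"x": 112, "y": -85, "yaw": -22}, {"x": 160, "y": -121, "yaw": -32}, {"x": 208, "y": -157, "yaw": -41}, {"x": 256, "y": -193, "yaw": -50}, {"x": 290, "y": -218, "yaw": -57}, {"x": 302, "y": -228, "yaw": -59}, {"x": 302, "y": -228, "yaw": -59}], grip=85)

```text
schema error: expected keys x, y, z, yaw
```

```bash
cat > look.py <<'E'
import sys
from h import *
from fit import rep
tag=sys.argv[1]
o=get_obs(); im,d=camera("wrist"); cv2.imwrite(f"pics/{tag}.png",im[...,::-1]); np.savez(f"{tag}.npz",im=im,d=d,ee=o['ee_pos'],rot=o['tcp_rot'])
print(o['time'],o['ee_pos'].round(4),o['tcp_rot'].round(2),o['opening'])
rep(cloud("wrist",d,o),"wrist",sys.argv[2:] or None)
E
python3 look.py w1 carton pink tray grip blue offcut
```

```text
0.15 [0.1402 0.5316 0.2171] [-179.94    0.    165.23] 0.08532931970258155
wrist carton 0
wrist tray 0
wrist pink 0
wrist blue 66 rect [290.7 288.1] [21.3  6.8] 76.0 circ [291.3 288. ] 10.8 z [0.0987 0.0997 0.1007]
wrist offcut 0
wrist grip 0
```

View pics/w1.png

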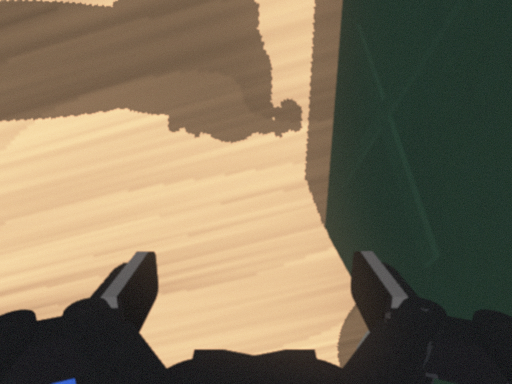

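Call:
servo_tool(steps=[{"x": 20, "y": -15, "z": 0, "yaw": -4}, {"x": 65, "y": -49, "z": 0, "yaw": -13}, {"x": 112, "y": -85, "z": 0, "yaw": -22}, {"x": 160, "y": -121, "z": 0, "yaw": -32}, {"x": 208, "y": -157, "z": 0, "yaw": -41}, {"x": 256, "y": -193, "z": 0, "yaw": -50}, {"x": 290, "y": -218, "z": 0, "yaw": -57}, {"x": 302, "y": -228, "z": 0, "yaw": -59}, {"x": 302, "y": -228, "z": 0, "yaw": -59}], grip=85, grip_force=50)

```text
time: 1.32
ee_pos: [0.4423, 0.3034, 0.217]
tcp_rot: [-179.9, 0.0, 106.2]
wrist_force: [-0.6, -1.0, 0.4]
opening: 0.0846
```

```bash
python3 look.py w2 carton pink tray grip blue offcut
```

```text
1.325 [0.4423 0.3034 0.217 ] [-179.92    0.    106.22] 0.08460999124849089
wrist carton 5206 rect [443.3 307.8] [56.6 69.7] 16.2 circ [443.3 307.7] 44.0 z [0.098  0.0993 0.1005]
wrist tray 414 rect [587.6 130.9] [60.  17.8] 9.8 circ [588.5 125.5] 30.2 z [0.0447 0.0486 0.0501]
wrist pink 4041 rect [422.4 185.1] [56.7 70.6] 16.2 circ [422.2 185. ] 44.1 z [0.0956 0.0994 0.1006]
wrist blue 5704 rect [310.1 283.9] [70.5 57.4] 76.2 circ [310.  283.8] 44.4 z [0.0968 0.0995 0.1007]
wrist offcut 803 rect [396.7  50.1] [31.6 68.3] 74.1 circ [400.   61.6] 34.1 z [0.0294 0.0343 0.0355]
wrist grip 59 rect [621.2 209.9] [ 1.2 24.2] 73.2 circ [621.1 209.6] 12.1 z [0.1606 0.1663 0.1722]
wrist bar [0.9952 0.0974 0.6731 0.1781] 5.591401 z 0.12269092468313927 xmax 0.6775807760883764
```

View pics/w2.png

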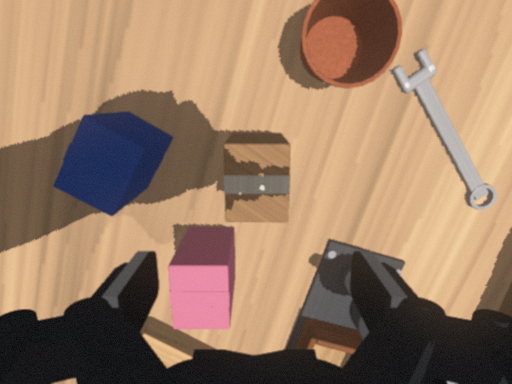

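The wrist picture shows the tape-banded carton at (257,183), blue at (112,162) and pink at (203,278). The carton sits at (443,308) mm and the jaws are aligned, so I descend and grip.

Call:
servo_tool(steps=[{"x": 1, "y": 4, "z": -30, "yaw": 0}, {"x": 1, "y": 4, "z": -75, "yaw": 0}, {"x": 1, "y": 4, "z": -115, "yaw": 0}, {"x": 1, "y": 4, "z": -138, "yaw": 0}, {"x": 1, "y": 4, "z": -145, "yaw": 0}, {"x": 1, "y": 4, "z": -145, "yaw": 0}])

```text
time: 2.12
ee_pos: [0.4422, 0.3087, 0.0726]
tcp_rot: [-179.9, -0.0, 106.4]
wrist_force: [-1.5, 0.2, -0.3]
opening: 0.085
```

Call:
servo_tool(steps=[{"x": 0, "y": 0, "z": 0, "yaw": 0}, {"x": 0, "y": 0, "z": 0, "yaw": 0}, {"x": 0, "y": 0, "z": 0, "yaw": 0}, {"x": 0, "y": 0, "z": 0, "yaw": 0}, {"x": 0, "y": 0, "z": 0, "yaw": 0}], grip=45, grip_force=50)

```text
time: 2.75
ee_pos: [0.4427, 0.3094, 0.0743]
tcp_rot: [179.9, -0.1, 106.4]
wrist_force: [-1.8, 1.1, 6.4]
opening: 0.0548
```

Call:
servo_tool(steps=[{"x": 0, "y": 0, "z": 12, "yaw": 0}, {"x": 0, "y": 0, "z": 40, "yaw": 0}, {"x": 0, "y": 0, "z": 80, "yaw": 0}, {"x": 0, "y": -10, "z": 115, "yaw": 0}, {"x": 0, "y": -40, "z": 130, "yaw": -2}, {"x": 0, "y": -80, "z": 130, "yaw": -6}, {"x": 10, "y": -125, "z": 130, "yaw": -10}, {"x": 35, "y": -165, "z": 130, "yaw": -13}, {"x": 70, "y": -195, "z": 125, "yaw": -16}, {"x": 110, "y": -212, "z": 110, "yaw": -16}, {"x": 145, "y": -219, "z": 95, "yaw": -16}, {"x": 158, "y": -220, "z": 80, "yaw": -16}])

```text
time: 4.25
ee_pos: [0.602, 0.0886, 0.1534]
tcp_rot: [180.0, -0.1, 90.3]
wrist_force: [-0.3, 0.4, -4.1]
opening: 0.0544
```

Call:
servo_tool(steps=[{"x": 0, "y": 0, "z": 0, "yaw": 0}, {"x": 0, "y": 0, "z": 0, "yaw": 0}])

```text
time: 4.5
ee_pos: [0.6014, 0.0889, 0.1542]
tcp_rot: [180.0, -0.1, 90.4]
wrist_force: [-0.2, 0.0, -2.6]
opening: 0.0546
```

```bash
cat > fx.py <<'E'
import sys
from h import *
tag=sys.argv[1]; cams=sys.argv[2:] or ["scene","side"]
o=get_obs(); print(o['time'],o['ee_pos'].round(4),o['tcp_rot'].round(2),o['opening'],o['wrist_force'].round(1))
for n in cams:
    im,d=camera(n); np.savez(f"{tag}_{n}.npz",im=im,d=d)
    c=im[150:310,190:390] if n=="scene" else im[110:270,170:370]
    cv2.imwrite(f"pics/{tag}_{n}.png",cv2.resize(c,None,fx=3.5,fy=3.5,interpolation=cv2.INTER_CUBIC)[...,::-1])
E
python3 fx.py c1
```

```text
4.5 [0.6014 0.0889 0.1542] [ 1.7997e+02 -9.0000e-02  9.0370e+01] 0.054563023614075126 [-0.2  0.  -2.6]
```

View pics/c1_scene.png

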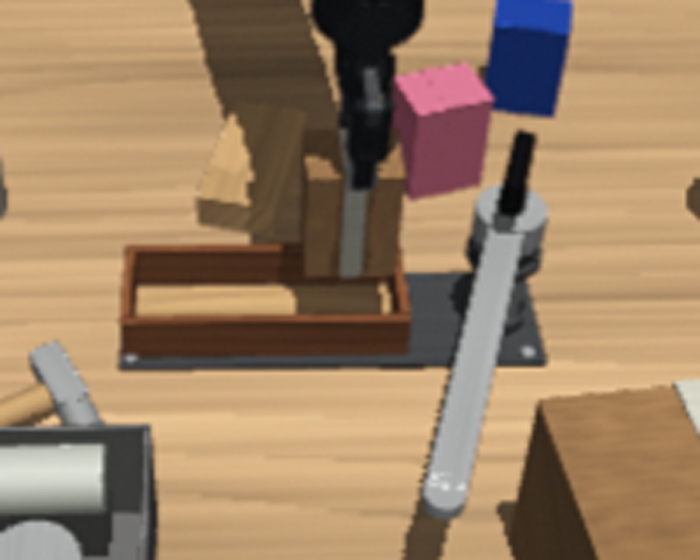

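View pics/c1_side.png

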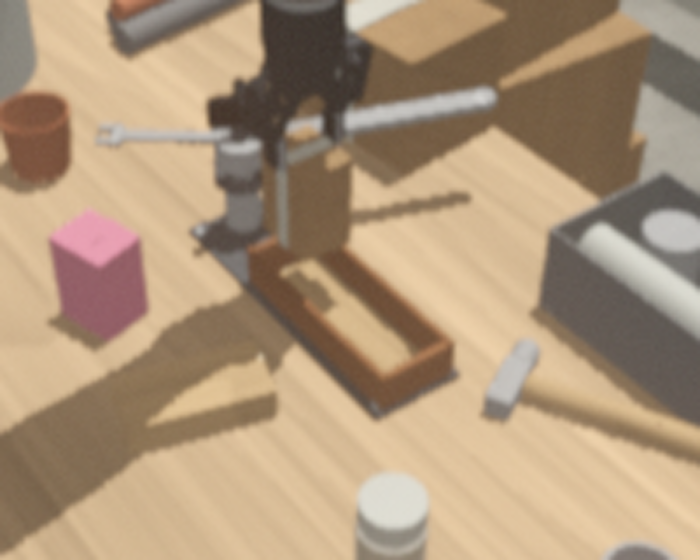

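```bash
python3 - <<'E'
from h import *
for n in("scene","side"):
    z=np.load(f"c1_{n}.npz");W=cloud(n,z['d']).reshape(-1,3)
    p=W[(abs(W[:,0]-.6)<.06)&(abs(W[:,1]-.085)<.06)&(W[:,2]>.086)&(W[:,2]<.125)]
    print(n,len(p),'x',np.percentile(p[:,0],[1,5,50,95,99]).round(4),'y',np.percentile(p[:,1],[1,5,50,95,99]).round(4),'z',p[:,2].min())
    r=cv2.minAreaRect((p[:,:2]*1000).astype(np.float32));print(r)
    # tray rim: use pre-carton cloud; interior edges
    W=np.load(f"W_{n}.npy").reshape(-1,3)
    t=W[(W[:,0]>.53)&(W[:,0]<.67)&(W[:,1]>-.11)&(W[:,1]<.15)&(W[:,2]>.046)&(W[:,2]<.053)]
    print(' rim x',np.percentile(t[:,0],[1,99]).round(4),'y',np.percentile(t[:,1],[1,99]).round(4))
    for s in(.565,.64):
        e=t[(abs(t[:,0]-s)<.012)&(t[:,1]>-.08)&(t[:,1]<.11)]
        if len(e)>10: print('  wall',s,np.polyfit(e[:,1],e[:,0],1).round(4),len(e))
    f=W[(W[:,0]>.53)&(W[:,0]<.67)&(W[:,1]>-.11)&(W[:,1]<.15)&(W[:,2]>.004)&(W[:,2]<.014)]
    print('  floor y',np.percentile(f[:,1],[1,50,99]).round(4),np.median(f[:,2]))
E
```

```text
scene 303 x [0.5768 0.6186 0.6287 0.6306 0.6314] y [0.0479 0.0481 0.0805 0.1142 0.1168] z 0.08608657516023373
((619.097412109375, 70.42102813720703), (88.83113098144531, 43.429019927978516), 53.12238311767578)
 rim x [0.5583 0.6469] y [-0.0922  0.1295]
  wall 0.565 [0.0176 0.5647] 183
  wall 0.64 [0.0217 0.6421] 212
  floor y [-0.0885  0.0356  0.1489] 0.008780464034484514
side 230 x [0.57   0.5709 0.5753 0.6214 0.6276] y [0.0456 0.0476 0.0516 0.1108 0.1172] z 0.08614409584158299
((583.95166015625, 70.07318878173828), (45.09230041503906, 86.99441528320312), 40.38535690307617)
 rim x [0.5562 0.6439] y [-0.0925  0.1303]
  wall 0.565 [0.0068 0.5603] 93
  wall 0.64 [0.0123 0.6383] 95
  floor y [-0.0951  0.0188  0.1382] 0.007279468294387573
```

Call:
servo_tool(steps=[{"x": 1, "y": 1.5, "z": -15, "yaw": -1}, {"x": 1, "y": 1.5, "z": -40, "yaw": -1}, {"x": 1, "y": 1.5, "z": -58, "yaw": -1}, {"x": 1, "y": 1.5, "z": -66, "yaw": -1}, {"x": 1, "y": 1.5, "z": -69.5, "yaw": -1}, {"x": 1, "y": 1.5, "z": -71, "yaw": -1}, {"x": 1, "y": 1.5, "z": -71.5, "yaw": -1}])

```text
time: 5.48
ee_pos: [0.6029, 0.0905, 0.0838]
tcp_rot: [179.8, -0.1, 89.4]
wrist_force: [0.0, 0.4, -3.4]
opening: 0.0544
```

Call:
servo_tool(steps=[{"x": 0, "y": 0, "z": -1, "yaw": 0}, {"x": 0, "y": 0, "z": -2, "yaw": 0}, {"x": 0, "y": 0, "z": -2, "yaw": 0}])

```text
time: 5.85
ee_pos: [0.6032, 0.0907, 0.0824]
tcp_rot: [179.8, -0.1, 89.4]
wrist_force: [0.6, 0.9, 0.8]
opening: 0.0543
```

Call:
servo_tool(steps=[{"x": 0, "y": 0, "z": 0, "yaw": 0}, {"x": 0, "y": 0, "z": 0, "yaw": 0}, {"x": 0, "y": 0, "z": 0, "yaw": 0}, {"x": 0, "y": 0, "z": 10, "yaw": 0}, {"x": 0, "y": 0, "z": 40, "yaw": 0}, {"x": 0, "y": 0, "z": 85, "yaw": 0}, {"x": 0, "y": -30, "z": 130, "yaw": 0}, {"x": 0, "y": -80, "z": 145, "yaw": 0}, {"x": 0, "y": -130, "z": 150, "yaw": 0}, {"x": 0, "y": -165, "z": 150, "yaw": 0}, {"x": 0, "y": -170, "z": 150, "yaw": 0}], grip=85)

```text
time: 7.22
ee_pos: [0.6031, -0.0814, 0.2331]
tcp_rot: [179.8, -0.1, 89.2]
wrist_force: [0.6, 0.9, 0.7]
opening: 0.0853
```

```bash
python3 look.py w3 tray grip; python3 fx.py c2
```

```text
7.225 [ 0.6031 -0.0814  0.2331] [ 1.7976e+02 -1.1000e-01  8.9220e+01] 0.08533225673536196
wrist tray 3678 rect [602.2  -4.1] [170.7  86.3] 89.4 circ [601.7  -4.5] 94.0 z [0.0466 0.0489 0.0504]
wrist grip 0
7.275 [ 0.6031 -0.0807  0.2329] [ 1.7977e+02 -1.2000e-01  8.9260e+01] 0.08507286337060639 [ 0.7  0.6 -0.1]Traceback (most recent call last):
  File "look.py", line 7, in <module>
    rep(cloud("wrist",d,o),"wrist",sys.argv[2:] or None)
    ~~~^^^^^^^^^^^^^^^^^^^^^^^^^^^^^^^^^^^^^^^^^^^^^^^^^
  File "fit.py", line 16, in rep
    q=p[p[:,0]>.65]; l=cv2.fitLine(q[:,:2].astype(np.float32),cv2.DIST_HUBER,0,.01,.01).ravel(); print(n,'bar',l.round(4),np.degrees(np.arctan2(l[1],l[0])), 'z',np.median(q[:,2]),'xmax',q[:,0].max())
                       ~~~~~~~~~~~^^^^^^^^^^^^^^^^^^^^^^^^^^^^^^^^^^^^^^^^^^^^^^^^^^^^^
cv2.error: OpenCV(4.12.0) /io/opencv/modules/imgproc/src/linefit.cpp:50: error: (-215:Assertion failed) count > 0 in function 'fitLine2D_wods'
```

View pics/w3.png

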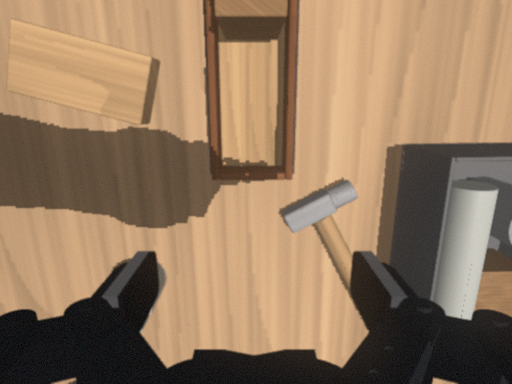

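View pics/c2_scene.png

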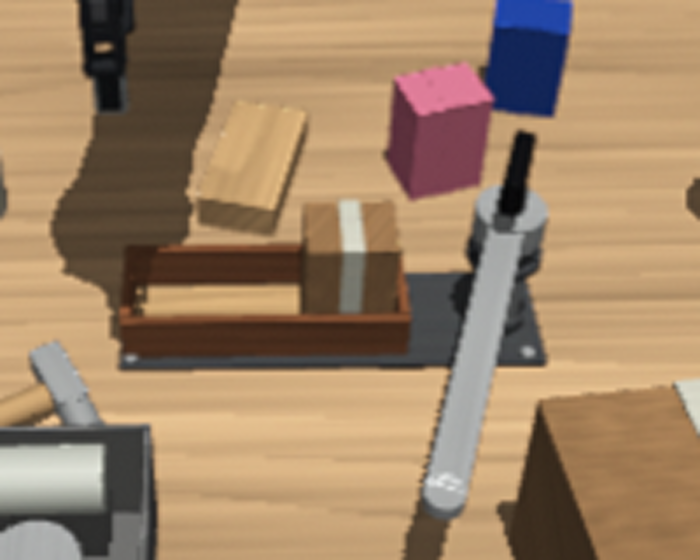

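```bash
cat > trayfit.py <<'E'
from h import *
import sys
def run(n,W):
    W=W.reshape(-1,3)
    t=W[(W[:,0]>.54)&(W[:,0]<.665)&(W[:,1]>-.11)&(W[:,1]<.15)&(W[:,2]>.045)&(W[:,2]<.0515)]
    print(n,' rim x',np.percentile(t[:,0],[.5,99.5]).round(4),'y',np.percentile(t[:,1],[.5,99.5]).round(4),'xmid',t[:,0].min()/2+t[:,0].max()/2)
    for s in(.563,.641):
        e=t[(abs(t[:,0]-s)<.01)&(t[:,1]>-.07)&(t[:,1]<.04)]
        if len(e)>10: print('  wall',np.polyfit(e[:,1]-.019,e[:,0],1).round(4),len(e))
    p=W[(abs(W[:,0]-.6)<.06)&(W[:,1]>.02)&(W[:,1]<.13)&(W[:,2]>.1)&(W[:,2]<.115)]
    if len(p)>20: print('  carton',cv2.minAreaRect((p[:,:2]*1000).astype(np.float32)),np.median(p[:,2]))
E
python3 - <<'E'
from trayfit import *
z=np.load("w3.npz"); run("wrist",cloud("wrist",z['d'],dict(ee_pos=z['ee'],tcp_rot=z['rot'])))
for n in("scene","side"): run(n,cloud(n,np.load(f"c2_{n}.npz")['d']))
E
```

```text
wrist  rim x [0.559  0.6452] y [-0.0892  0.0795] xmid 0.6021218384493119
  wall [0.0107 0.5637] 939
  wall [0.0103 0.6412] 941
  carton ((602.857666015625, 58.87480926513672), (12.13547420501709, 55.76677703857422), 89.28739166259766) 0.10712042539112007
scene  rim x [0.5594 0.6476] y [-0.0927  0.1296] xmid 0.6034039028195268
  wall [0.0112 0.5651] 104
  wall [0.0195 0.643 ] 131
  carton ((604.6358032226562, 84.94300842285156), (69.83102416992188, 57.469154357910156), 89.4992446899414) 0.10850064813871826
side  rim x [0.5566 0.6437] y [-0.0947  0.1308] xmid 0.5999390625243342
  wall [0.0175 0.5612] 62
  wall [0.0115 0.6388] 61
  carton ((601.5554809570312, 85.2976303100586), (73.1148910522461, 58.12407302856445), 88.81644439697266) 0.10671781229391847
```

The carton stands level in the tray, parallel to the walls, about 4 mm off the +y end wall. Next is the tin.

Call:
servo_tool(steps=[{"x": -3, "y": -20, "z": 0, "yaw": 0}, {"x": -9, "y": -68, "z": -5, "yaw": 0}, {"x": -17, "y": -125, "z": -12, "yaw": 0}, {"x": -25, "y": -182, "z": -20, "yaw": 0}, {"x": -32, "y": -239, "z": -28, "yaw": 0}, {"x": -38, "y": -288, "z": -33, "yaw": 0}, {"x": -41, "y": -309, "z": -33, "yaw": 0}, {"x": -41, "y": -309, "z": -33, "yaw": 0}])

```text
time: 8.38
ee_pos: [0.5619, -0.3887, 0.1994]
tcp_rot: [179.8, -0.2, 89.3]
wrist_force: [0.2, 1.0, -0.5]
opening: 0.0852
```

```bash
sed -i 's/if len(p)>50:/if 0:/' fit.py; python3 look.py w4 tin jar
```

```text
8.375 [ 0.5619 -0.3887  0.1994] [ 1.798e+02 -1.600e-01  8.931e+01] 0.08515847110428988
wrist tin 4418 rect [ 563.8 -389.7] [63.  62.9] 58.5 circ [ 564.  -389.9] 32.0 z [0.0904 0.0917 0.0929]
wrist jar 924 rect [ 457.9 -252. ] [44.3 11.9] 1.5 circ [ 457.7 -246.1] 22.1 z [0.0899 0.0951 0.0965]
```

View pics/w4.png

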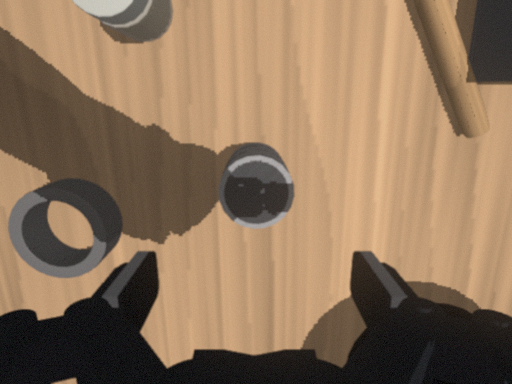

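The tin with its rim is at (256,190), centred between the jaws.

Call:
servo_tool(steps=[{"x": 1.5, "y": -1, "z": -30, "yaw": 0}, {"x": 1.5, "y": -1, "z": -70, "yaw": 0}, {"x": 1.5, "y": -1, "z": -105, "yaw": 0}, {"x": 1.5, "y": -1, "z": -122, "yaw": 0}, {"x": 1.5, "y": -1, "z": -127, "yaw": 0}, {"x": 1.5, "y": -1, "z": -127, "yaw": 0}])

```text
time: 9.18
ee_pos: [0.5644, -0.3885, 0.074]
tcp_rot: [179.7, -0.1, 89.4]
wrist_force: [-0.4, -0.5, -0.1]
opening: 0.085
```

Call:
servo_tool(steps=[{"x": 0, "y": 0, "z": 0, "yaw": 0}, {"x": 0, "y": 0, "z": 0, "yaw": 0}, {"x": 0, "y": 0, "z": 0, "yaw": 0}, {"x": 0, "y": 0, "z": 0, "yaw": 0}, {"x": 0, "y": 0, "z": 0, "yaw": 0}], grip=55, grip_force=60)

```text
time: 9.8
ee_pos: [0.5646, -0.3887, 0.0746]
tcp_rot: [179.7, -0.1, 89.4]
wrist_force: [0.5, 0.4, 4.9]
opening: 0.0552
```

```bash
python3 - <<'E'
from h import *
print(get_obs()['opening'])
for n in("scene","side","wrist"):
    im,d=camera(n)
    c={"scene":im[150:280,60:240],"side":im[200:340,260:440],"wrist":im}[n]
    k=1 if n=="wrist" else 3.5
    cv2.imwrite(f"pics/t1_{n}.png",cv2.resize(c,None,fx=k,fy=k,interpolation=cv2.INTER_CUBIC)[...,::-1])
E
```

```text
0.05522645690232929
```

View pics/t1_scene.png

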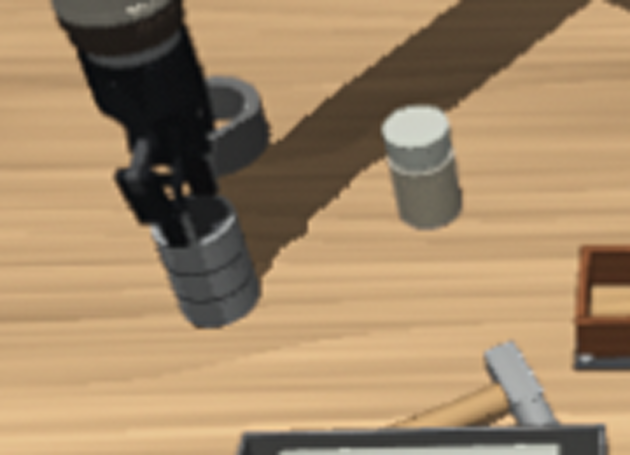

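View pics/t1_side.png

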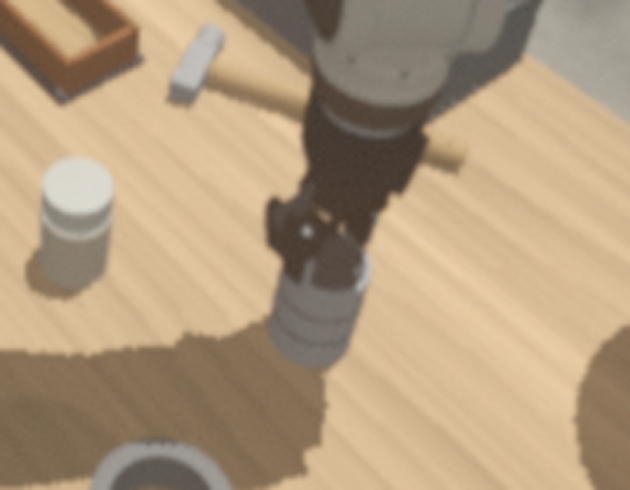

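View pics/t1_wrist.png

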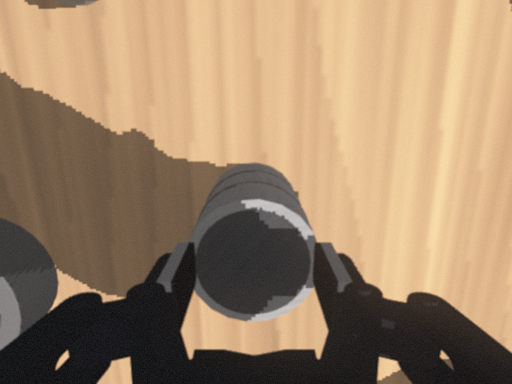

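```bash
python3 - <<'E'
from h import *
o=get_obs(); im,d=camera("wrist"); W=cloud("wrist",d,o)
print(o['time'],o['opening'],o['ee_pos'],o['wrist_force'])
for v in (200,220,245,260,280,300):
    print(v,[ (u,*(W[v,u]*1000).round(0).astype(int)) for u in (170,185,195,200,210,255,300,308,313,325,340)])
X=W.reshape(-1,3);p=X[(abs(X[:,0]-.564)<.06)&(abs(X[:,1]+.39)<.06)&(X[:,2]>.085)&(X[:,2]<.099)];print(len(p))
for n in("scene","side"):
    im,d=camera(n);X=cloud(n,d).reshape(-1,3);p=X[(abs(X[:,0]-.564)<.05)&(abs(X[:,1]+.39)<.05)&(X[:,2]>.015)&(X[:,2]<.05)]
    q=X[(abs(X[:,0]-.564)<.05)&(abs(X[:,1]+.39)<.05)&(X[:,2]>.088)&(X[:,2]<.098)]
    print(n,(p.min(0)*1000).round(),(p.max(0)*1000).round(),len(q),(q.mean(0)*1000).round(),(q.min(0)*1000).round(),(q.max(0)*1000).round())
E
```

```text
9.95 0.05467672567703736 [ 0.56454824 -0.38872572  0.07461925] [-0.16571942 -0.6152307   5.23694114]
200 [(170, np.int64(503), np.int64(-386), np.int64(-1)), (185, np.int64(514), np.int64(-386), np.int64(-1)), (195, np.int64(522), np.int64(-386), np.int64(1)), (200, np.int64(525), np.int64(-386), np.int64(-1)), (210, np.int64(541), np.int64(-367), np.int64(62)), (255, np.int64(565), np.int64(-359), np.int64(91)), (300, np.int64(599), np.int64(-387), np.int64(-1)), (308, np.int64(604), np.int64(-387), np.int64(0)), (313, np.int64(608), np.int64(-387), np.int64(-1)), (325, np.int64(617), np.int64(-387), np.int64(0)), (340, np.int64(628), np.int64(-387), np.int64(0))]
220 [(170, np.int64(502), np.int64(-401), np.int64(-1)), (185, np.int64(513), np.int64(-402), np.int64(-2)), (195, np.int64(520), np.int64(-402), np.int64(-1)), (200, np.int64(540), np.int64(-369), np.int64(90)), (210, np.int64(545), np.int64(-368), np.int64(91)), (255, np.int64(565), np.int64(-368), np.int64(92)), (300, np.int64(585), np.int64(-368), np.int64(92)), (308, np.int64(591), np.int64(-374), np.int64(77)), (313,
[... 1995 characters left out ...]
17)), (195, np.int64(516), np.int64(-470), np.int64(-1)), (200, np.int64(520), np.int64(-470), np.int64(-1)), (210, np.int64(543), np.int64(-409), np.int64(92)), (255, np.int64(565), np.int64(-410), np.int64(91)), (300, np.int64(587), np.int64(-410), np.int64(91)), (308, np.int64(607), np.int64(-471), np.int64(-1)), (313, np.int64(612), np.int64(-472), np.int64(-1)), (325, np.int64(592), np.int64(-392), np.int64(119)), (340, np.int64(591), np.int64(-376), np.int64(142))]
13056
scene [ 553. -422.   15.] [ 598. -360.   50.] 195 [ 565. -383.   93.] [ 533. -423.   88.] [ 599. -359.   98.]
side [ 529. -424.   15.] [ 576. -364.   50.] 274 [ 564. -402.   92.] [ 528. -424.   88.] [ 592. -362.   98.]
```

```bash
python3 - <<'E'
from h import *
o=get_obs(); print(o['opening'])
im,d=camera("scene");W=cloud("scene",d)
cv2.imwrite("pics/t2.png",cv2.resize(im[195:250,90:150],None,fx=10,fy=10,interpolation=cv2.INTER_NEAREST)[...,::-1])
for v in range(200,236,3): print(v,[(u,*(W[v,u]*1000).round(0).astype(int).tolist(),int(im[v,u].mean())) for u in (106,109,112,115,118,121,124)])
E
```

```text
0.054534470739338946
200 [(106, 593, -389, 163, 22), (109, 595, -381, 165, 24), (112, 595, -373, 165, 16), (115, 536, -394, 114, 12), (118, 536, -386, 113, 13), (121, 531, -380, 109, 48), (124, 403, -429, -2, 63)]
203 [(106, 420, -481, 2, 31), (109, 599, -381, 159, 41), (112, 591, -378, 151, 111), (115, 537, -396, 103, 13), (118, 538, -388, 104, 13), (121, 537, -380, 103, 27), (124, 418, -425, -1, 70)]
206 [(106, 621, -380, 168, 11), (109, 602, -383, 150, 75), (112, 598, -377, 147, 31), (115, 538, -399, 93, 38), (118, 536, -391, 91, 29), (121, 536, -383, 91, 42), (124, 536, -375, 91, 70)]
209 [(106, 625, -381, 161, 15), (109, 601, -386, 140, 16), (112, 601, -378, 139, 21), (115, 551, -395, 94, 30), (118, 550, -387, 93, 30), (121, 553, -378, 95, 29), (124, 551, -370, 93, 38)]
212 [(106, 623, -384, 150, 15), (109, 618, -380, 144, 17), (112, 599, -382, 127, 56), (115, 565, -391, 95, 29), (118, 564, -383, 94, 29), (121, 564, -375, 94, 30), (124, 562, -368, 92, 70)]
215 [(106, 605, -397, 123, 36), (109, 605, -389, 122, 15), (112, 602, -383, 119, 31), (115, 594, -379, 111, 43), (118, 576, 
[... 496 characters left out ...]
79, 80), (112, 595, -395, 79, 75), (115, 596, -387, 80, 74), (118, 595, -379, 78, 81), (121, 588, -375, 71, 87), (124, 589, -366, 72, 78)]
227 [(106, 528, -451, 1, 173), (109, 592, -408, 65, 62), (112, 595, -398, 67, 69), (115, 595, -390, 67, 70), (118, 596, -382, 68, 66), (121, 593, -375, 65, 61), (124, 587, -370, 59, 84)]
230 [(106, 540, -448, 1, 164), (109, 588, -413, 49, 89), (112, 593, -402, 54, 73), (115, 596, -392, 57, 73), (118, 593, -386, 54, 72), (121, 590, -379, 51, 88), (124, 586, -373, 46, 85)]
233 [(106, 551, -445, 0, 173), (109, 585, -418, 34, 139), (112, 591, -406, 40, 80), (115, 596, -396, 45, 74), (118, 593, -389, 42, 74), (121, 594, -380, 42, 87), (124, 588, -375, 36, 83)]
```

View pics/t2.png

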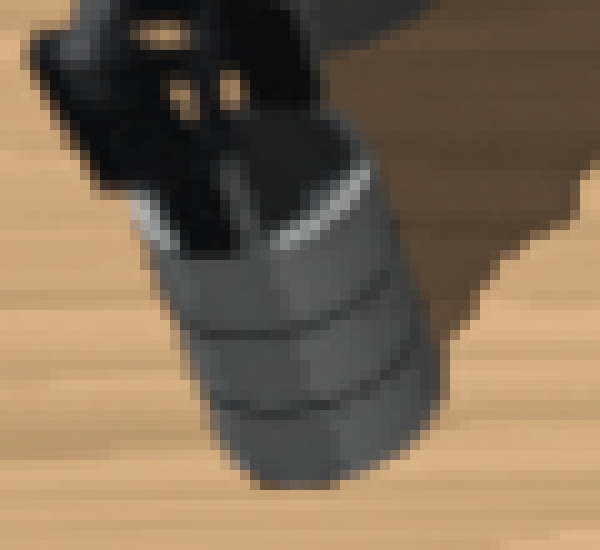

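```bash
python3 - <<'E'
from h import *
H=camera_params("wrist")['hand_eye'];K=camera_params("wrist")['intrinsics']
z=np.load("w4.npz")
for v in (254,258,265,275,290):
  for u in (140,148,153,156,358,362,370):
    d=z['d'][v,u];P=np.array([(u-K[0,2])/K[0,0]*d,(v-K[1,2])/K[1,1]*d,d]);print(v,u,(1000*(H[:3,:3]@P+H[:3,3])).round(0),end=' ')
  print()
E
```

```text
254 140 [ 12. -47. -34.] 254 148 [ 12. -43. -34.] 254 153 [ 10. -42. -31.] 254 156 [  8. -43. -26.] 254 358 [ 12.  43. -33.] 254 362 [ 12.  44. -34.] 254 370 [ 12.  47. -33.] 
258 140 [ 12. -45. -38.] 258 148 [ 11. -43. -36.] 258 153 [  9. -42. -31.] 258 156 [  7. -42. -27.] 258 358 [ 11.  42. -34.] 258 362 [ 12.  43. -36.] 258 370 [ 12.  46. -36.] 
265 140 [ 11. -44. -42.] 265 148 [  9. -42. -37.] 265 153 [  6. -42. -32.] 265 156 [  5. -42. -29.] 265 358 [  8.  42. -35.] 265 362 [ 11.  42. -41.] 265 370 [ 11.  44. -42.] 
275 140 [ 10. -42. -47.] 275 148 [  5. -42. -39.] 275 153 [  2. -42. -34.] 275 156 [  72.    0. -155.] 275 358 [  4.  42. -36.] 275 362 [  7.  42. -41.] 275 370 [ 10.  43. -48.] 
290 140 [  4. -43. -48.] 290 148 [ -0. -42. -41.] 290 153 [ -4. -42. -35.] 290 156 [ -6. -42. -31.] 290 358 [ -2.  42. -38.] 290 362 [  1.  42. -43.] 290 370 [  72.    0. -155.]
```

The close crop shows the finger standing on the tin's lid instead of beside it. The depth puts the open fingertips about 26 mm behind the reported TCP, though the interface text says 22 mm ahead. I go by the measurement: lift off, open, and go about 40 mm lower.

Call:
servo_tool(steps=[{"x": 0, "y": 0, "z": 10, "yaw": 0}, {"x": 0, "y": 0, "z": 25, "yaw": 0}, {"x": 0, "y": 0, "z": 40, "yaw": 0}])

```text
time: 10.52
ee_pos: [0.5647, -0.3887, 0.1159]
tcp_rot: [179.7, -0.1, 89.4]
wrist_force: [-0.3, -0.2, 0.4]
opening: 0.055
```

Call:
servo_tool(steps=[{"x": 0, "y": 0, "z": 10, "yaw": 0}, {"x": 0, "y": 0, "z": 15, "yaw": 0}, {"x": 0, "y": 0, "z": 15, "yaw": 0}, {"x": 0, "y": 0, "z": 15, "yaw": 0}], grip=85.4)

```text
time: 11.02
ee_pos: [0.5645, -0.3886, 0.1303]
tcp_rot: [179.7, -0.1, 89.4]
wrist_force: [-0.7, 0.5, -0.3]
opening: 0.0855
```

```bash
python3 look.py w5 tin jar
```

```text
11.025 [ 0.5645 -0.3886  0.1303] [ 1.7969e+02 -1.0000e-01  8.9400e+01] 0.0854985604232964
wrist tin 7546 rect [ 563.8 -389.7] [63.2 62.9] 60.9 circ [ 563.9 -389.9] 32.1 z [0.0904 0.0918 0.0929]
wrist jar 0
```

View pics/w5.png

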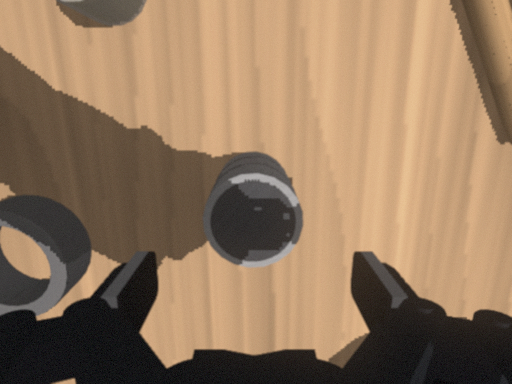

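The tin is undisturbed, still at (564,-390) mm, pixel (252,218).

Call:
servo_tool(steps=[{"x": -0.5, "y": -1, "z": -20, "yaw": 0}, {"x": -0.5, "y": -1, "z": -45, "yaw": 0}, {"x": -0.5, "y": -1, "z": -70, "yaw": 0}, {"x": -0.5, "y": -1, "z": -88, "yaw": 0}, {"x": -0.5, "y": -1, "z": -96, "yaw": 0}, {"x": -0.5, "y": -1, "z": -96, "yaw": 0}])

```text
time: 11.82
ee_pos: [0.5638, -0.3895, 0.0341]
tcp_rot: [179.7, -0.1, 89.4]
wrist_force: [1.7, -0.5, 1.1]
opening: 0.0855
```

Call:
servo_tool(steps=[{"x": 0, "y": 0, "z": 0, "yaw": 0}, {"x": 0, "y": 0, "z": 0, "yaw": 0}, {"x": 0, "y": 0, "z": 0, "yaw": 0}, {"x": 0, "y": 0, "z": 0, "yaw": 0}], grip=52, grip_force=50)

```text
time: 12.32
ee_pos: [0.5642, -0.39, 0.0354]
tcp_rot: [179.6, -0.1, 89.4]
wrist_force: [-1.4, 0.4, 5.6]
opening: 0.0627
```

```bash
python3 - <<'E'
from h import *
o=get_obs(); print(o['opening'])
im,d=camera("scene")
cv2.imwrite("pics/t3.png",cv2.resize(im[185:250,80:160],None,fx=7,fy=7,interpolation=cv2.INTER_NEAREST)[...,::-1])
E
```

```text
0.06271865262882534
```

View pics/t3.png

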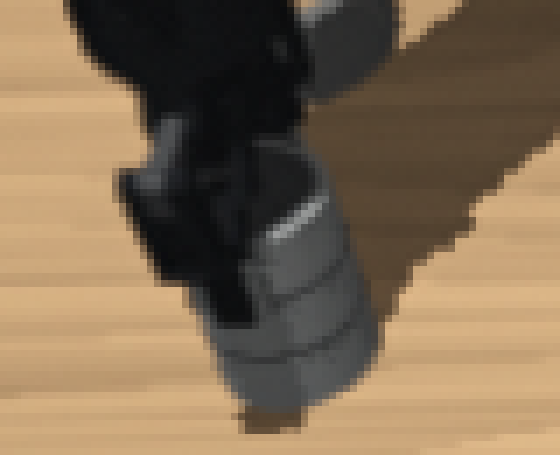

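Opening 62.7 mm and the finger is down the tin's side: a proper grip. Lift and carry.

Call:
servo_tool(steps=[{"x": 0, "y": 0, "z": 10, "yaw": 0}, {"x": 0, "y": 0, "z": 35, "yaw": 0}, {"x": 2, "y": 12, "z": 70, "yaw": 0}, {"x": 6, "y": 45, "z": 90, "yaw": 0}, {"x": 11, "y": 95, "z": 95, "yaw": 0}, {"x": 16, "y": 147, "z": 95, "yaw": 0}, {"x": 21, "y": 199, "z": 95, "yaw": 0}, {"x": 26, "y": 251, "z": 95, "yaw": 0}, {"x": 31, "y": 303, "z": 95, "yaw": 0}, {"x": 35, "y": 350, "z": 95, "yaw": 0}, {"x": 37, "y": 385, "z": 92, "yaw": 0}, {"x": 38, "y": 402, "z": 88, "yaw": 0}])

```text
time: 13.88
ee_pos: [0.6022, 0.0138, 0.1235]
tcp_rot: [179.6, -0.1, 89.5]
wrist_force: [0.1, -0.3, -4.4]
opening: 0.063
```

Call:
servo_tool(steps=[{"x": 0, "y": 0, "z": 0, "yaw": 0}, {"x": 0, "y": 0, "z": 0, "yaw": 0}])

```text
time: 14.12
ee_pos: [0.6022, 0.013, 0.1237]
tcp_rot: [179.6, -0.0, 89.5]
wrist_force: [-0.1, -0.5, -2.7]
opening: 0.0628
```

```bash
python3 fx.py c3; python3 - <<'E'
from h import *
for n in("scene","side"):
    W=cloud(n,np.load(f"c3_{n}.npz")['d']).reshape(-1,3)
    p=W[(abs(W[:,0]-.6)<.05)&(W[:,1]>-.04)&(W[:,1]<.047)&(W[:,2]>.09)&(W[:,2]<.135)]
    print(n,len(p),'x',np.percentile(p[:,0],[0,2,98,100]).round(4),'y',np.percentile(p[:,1],[0,2,98,100]).round(4))
E
```

```text
14.125 [0.6022 0.013  0.1237] [ 1.7964e+02 -4.0000e-02  8.9470e+01] 0.06280269185421833 [-0.1 -0.5 -2.7]
scene 293 x [0.6006 0.6064 0.6342 0.6357] y [-0.0228 -0.0206  0.0401  0.0409]
side 205 x [0.5668 0.5675 0.6185 0.621 ] y [-0.0234 -0.023   0.0234  0.0255]
```

View pics/c3_scene.png

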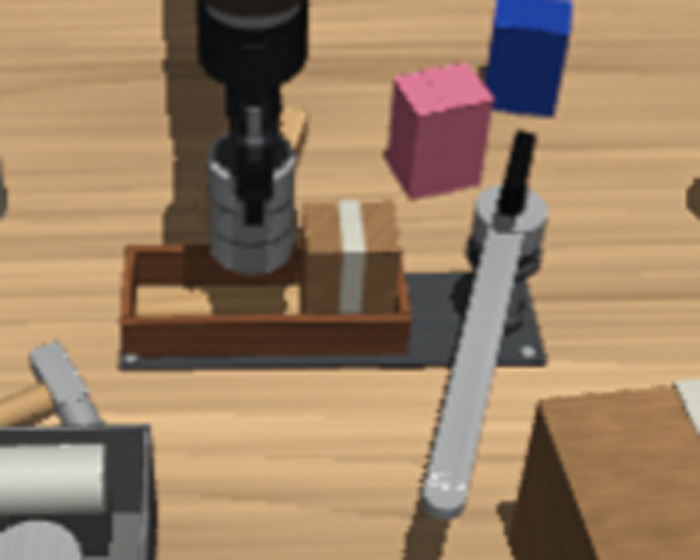

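View pics/c3_side.png

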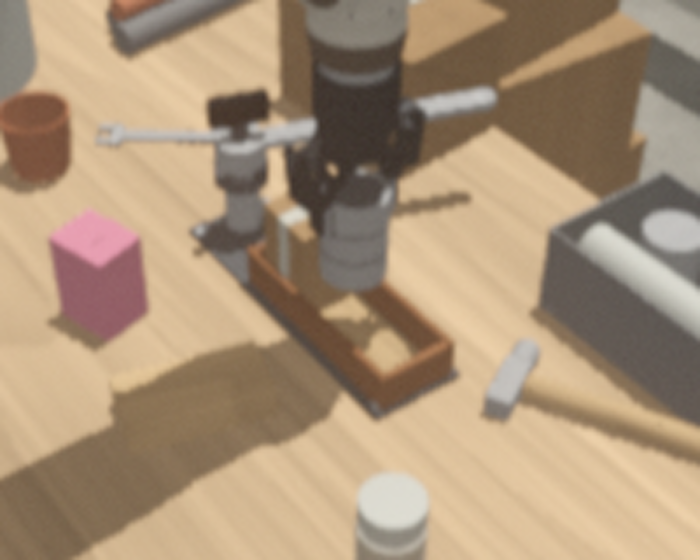

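Call:
servo_tool(steps=[{"x": 0.2, "y": 3.5, "z": -10, "yaw": 0}, {"x": 0.2, "y": 3.5, "z": -35, "yaw": 0}, {"x": 0.2, "y": 3.5, "z": -60, "yaw": 0}, {"x": 0.2, "y": 3.5, "z": -72, "yaw": 0}, {"x": 0.2, "y": 3.5, "z": -77, "yaw": 0}, {"x": 0.2, "y": 3.5, "z": -79, "yaw": 0}, {"x": 0.2, "y": 3.5, "z": -80, "yaw": 0}])

```text
time: 15.1
ee_pos: [0.6029, 0.0162, 0.0445]
tcp_rot: [179.6, -0.0, 89.4]
wrist_force: [-0.3, 0.4, -3.4]
opening: 0.063
```

Call:
servo_tool(steps=[{"x": 0, "y": 0, "z": -1, "yaw": 0}, {"x": 0, "y": 0, "z": -1.7, "yaw": 0}, {"x": 0, "y": 0, "z": -1.7, "yaw": 0}])

```text
time: 15.48
ee_pos: [0.6032, 0.0162, 0.0435]
tcp_rot: [179.5, -0.0, 89.4]
wrist_force: [-0.2, -1.4, 1.8]
opening: 0.0629
```

Call:
servo_tool(steps=[{"x": 0, "y": 0, "z": 0, "yaw": 0}, {"x": 0, "y": 0, "z": 0, "yaw": 0}, {"x": 0, "y": 0, "z": 3, "yaw": 0}, {"x": 0, "y": 0, "z": 25, "yaw": 0}, {"x": 0, "y": 0, "z": 65, "yaw": 0}, {"x": -5, "y": -8, "z": 110, "yaw": 0}, {"x": -22, "y": -38, "z": 135, "yaw": 0}, {"x": -50, "y": -85, "z": 140, "yaw": 0}, {"x": -80, "y": -135, "z": 140, "yaw": 0}, {"x": -110, "y": -185, "z": 140, "yaw": 0}, {"x": -136, "y": -230, "z": 136, "yaw": 0}, {"x": -146, "y": -247, "z": 130, "yaw": 0}], grip=85.4)

```text
time: 16.98
ee_pos: [0.4559, -0.2329, 0.1741]
tcp_rot: [179.4, -0.0, 89.3]
wrist_force: [0.6, -0.3, -0.4]
opening: 0.0855
```

Call:
servo_tool(steps=[{"x": 0, "y": 0, "z": 0, "yaw": 0}])

```text
time: 17.1
ee_pos: [0.4552, -0.2339, 0.174]
tcp_rot: [179.5, -0.0, 89.1]
wrist_force: [1.2, 0.4, 0.6]
opening: 0.0853
```

```bash
python3 look.py w6 jar; python3 fx.py c4
```

```text
17.1 [ 0.4552 -0.2339  0.174 ] [ 1.7946e+02 -1.0000e-02  8.9140e+01] 0.08531176508300685
wrist jar 4212 rect [ 456.9 -229.1] [55.1 54.9] 23.1 circ [ 457.2 -229.5] 28.0 z [0.0939 0.0952 0.0963]
17.15 [ 0.4557 -0.2334  0.1744] [179.43  -0.    89.18] 0.08539227234144552 [-0.2  0.5  0.7]
```

View pics/w6.png

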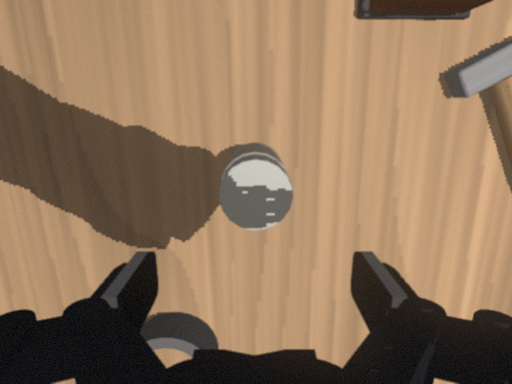

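View pics/c4_scene.png

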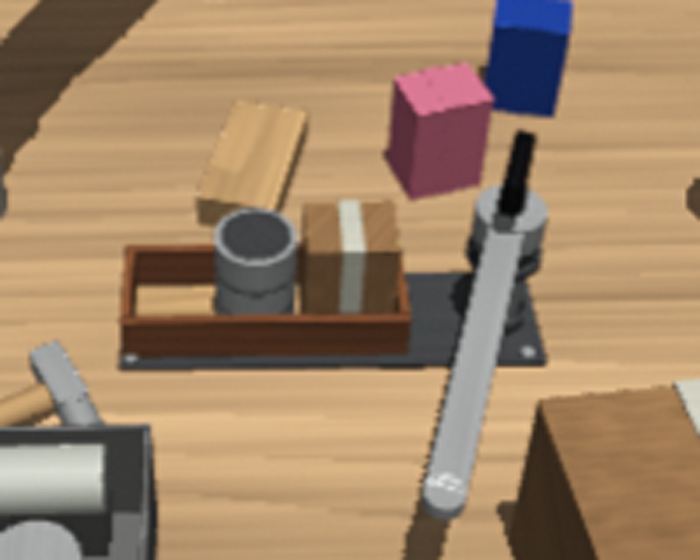

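View pics/c4_side.png

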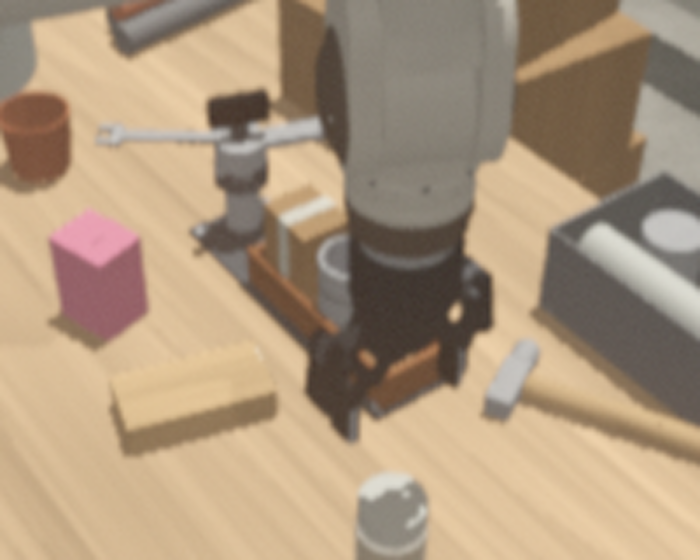

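The carton and tin stand upright in the tray (scene crop: tin at (255,260), carton at (350,255)). Jar cap at (256,187) in the wrist view; descending on it.

Call:
servo_tool(steps=[{"x": 1.2, "y": 4, "z": -25, "yaw": 0}, {"x": 1.2, "y": 4, "z": -65, "yaw": 0}, {"x": 1.2, "y": 4, "z": -100, "yaw": 0}, {"x": 1.2, "y": 4, "z": -130, "yaw": 0}, {"x": 1.2, "y": 4, "z": -144, "yaw": 0}, {"x": 1.2, "y": 4, "z": -146, "yaw": 0}])

```text
time: 18.0
ee_pos: [0.4577, -0.2278, 0.0283]
tcp_rot: [179.5, -0.0, 89.3]
wrist_force: [-0.1, 0.9, 0.3]
opening: 0.0851
```

Call:
servo_tool(steps=[{"x": 0, "y": 0, "z": 0, "yaw": 0}, {"x": 0, "y": 0, "z": 0, "yaw": 0}, {"x": 0, "y": 0, "z": 0, "yaw": 0}, {"x": 0, "y": 0, "z": 0, "yaw": 0}, {"x": 0, "y": 0, "z": 0, "yaw": 0}], grip=46, grip_force=45)

```text
time: 18.62
ee_pos: [0.4584, -0.2281, 0.0299]
tcp_rot: [179.3, 0.0, 89.4]
wrist_force: [-1.6, 1.4, 5.4]
opening: 0.0565
```

Call:
servo_tool(steps=[{"x": 0, "y": 0, "z": 10, "yaw": 0}, {"x": 0, "y": 0, "z": 35, "yaw": 0}, {"x": 5, "y": 5, "z": 70, "yaw": 0}, {"x": 22, "y": 24, "z": 92, "yaw": 0}, {"x": 52, "y": 58, "z": 95, "yaw": 0}, {"x": 84, "y": 96, "z": 95, "yaw": 0}, {"x": 112, "y": 130, "z": 93, "yaw": 0}, {"x": 133, "y": 158, "z": 90, "yaw": 0}, {"x": 143, "y": 175, "z": 87, "yaw": 0}, {"x": 143, "y": 177, "z": 85, "yaw": 0}, {"x": 143, "y": 177, "z": 85, "yaw": 0}])

```text
time: 20.0
ee_pos: [0.6008, -0.0517, 0.1148]
tcp_rot: [179.4, 0.0, 89.3]
wrist_force: [-0.8, -0.6, -3.3]
opening: 0.0561
```

```bash
python3 fx.py c5; python3 - <<'E'
from h import *
for n in("scene","side"):
    W=cloud(n,np.load(f"c5_{n}.npz")['d']).reshape(-1,3)
    p=W[(abs(W[:,0]-.6)<.05)&(W[:,1]>-.1)&(W[:,1]<-.0)&(W[:,2]>.102)&(W[:,2]<.13)]
    print(n,len(p),'x',np.percentile(p[:,0],[0,2,98,100]).round(4),'y',np.percentile(p[:,1],[0,2,98,100]).round(4))
    p=W[(abs(W[:,0]-.6)<.05)&(W[:,1]>-.025)&(W[:,1]<.045)&(W[:,2]>.06)&(W[:,2]<.1)]
    print(n,len(p),'tin x',np.percentile(p[:,0],[0,2,98,100]).round(4),'y',np.percentile(p[:,1],[0,2,98,100]).round(4))
    W=cloud(n,np.load(f"c4_{n}.npz")['d']).reshape(-1,3)
    p=W[(abs(W[:,0]-.6)<.05)&(W[:,1]>-.04)&(W[:,1]<.047)&(W[:,2]>.092)&(W[:,2]<.105)]
    print(n,len(p),'tin4',cv2.minEnclosingCircle((1000*p[:,:2]).astype(np.float32)),np.median(p[:,2]))
E
```

```text
20.0 [ 0.6008 -0.0517  0.1148] [1.7938e+02 3.0000e-02 8.9330e+01] 0.05606197778099478 [-0.8 -0.6 -3.3]
scene 189 x [0.5837 0.5915 0.6302 0.6309] y [-0.0844 -0.0831 -0.0022 -0.0015]
scene 303 tin x [0.5725 0.5773 0.6355 0.6363] y [-0.0187 -0.0182  0.0433  0.0443]
scene 355 tin4 ((603.7022705078125, 11.425531387329102), 33.348175048828125) 0.10070710088204232
side 116 x [0.5686 0.5702 0.6131 0.6195] y [-0.0872 -0.0865 -0.045  -0.0405]
side 168 tin x [0.5686 0.5693 0.5961 0.5986] y [-0.0183 -0.0172  0.0372  0.0437]
side 85 tin4 ((590.217041015625, 19.905914306640625), 29.73676872253418) 0.09838990673675166
```

View pics/c5_scene.png

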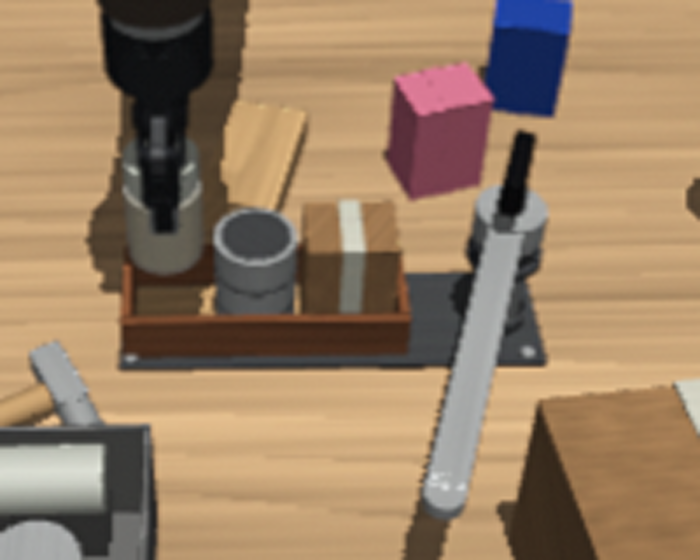

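View pics/c5_side.png

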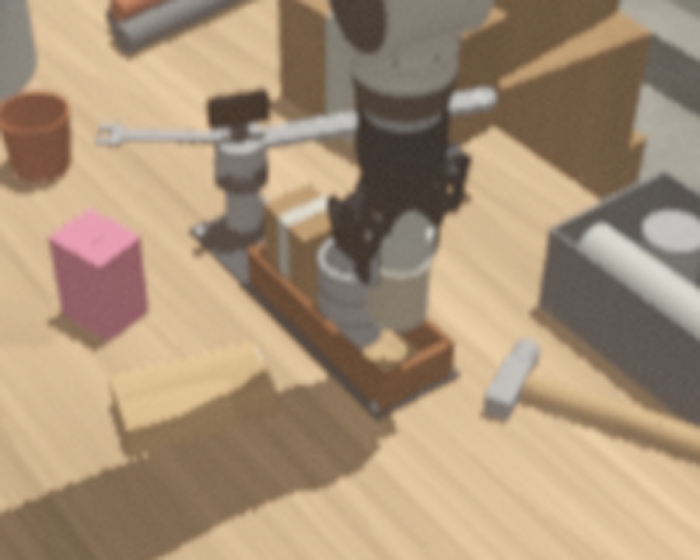

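Call:
servo_tool(steps=[{"x": 1.2, "y": 4.3, "z": -8, "yaw": 0}, {"x": 1.2, "y": 4.3, "z": -30, "yaw": 0}, {"x": 1.2, "y": 4.3, "z": -55, "yaw": 0}, {"x": 1.2, "y": 4.3, "z": -68, "yaw": 0}, {"x": 1.2, "y": 4.3, "z": -73, "yaw": 0}, {"x": 1.2, "y": 4.3, "z": -76, "yaw": 0}, {"x": 1.2, "y": 4.3, "z": -77, "yaw": 0}, {"x": 1.2, "y": 4.3, "z": -77, "yaw": 0}])

```text
time: 21.1
ee_pos: [0.6024, -0.0477, 0.0387]
tcp_rot: [179.3, 0.0, 89.3]
wrist_force: [-0.8, 0.4, -3.2]
opening: 0.0565
```

Call:
servo_tool(steps=[{"x": 0, "y": 0, "z": -1, "yaw": 0}, {"x": 0, "y": 0, "z": -1.5, "yaw": 0}, {"x": 0, "y": 0, "z": -1.5, "yaw": 0}])

```text
time: 21.48
ee_pos: [0.6027, -0.0478, 0.038]
tcp_rot: [179.2, 0.0, 89.3]
wrist_force: [-1.8, 0.4, 3.6]
opening: 0.0566
```

Call:
servo_tool(steps=[{"x": 0, "y": 0, "z": 0, "yaw": 0}, {"x": 0, "y": 0, "z": 0, "yaw": 0}, {"x": 0, "y": 0, "z": 3, "yaw": 0}, {"x": 0, "y": 0, "z": 25, "yaw": 0}, {"x": 0, "y": 0, "z": 70, "yaw": 0}, {"x": 0, "y": 5, "z": 120, "yaw": 8}, {"x": 0, "y": 35, "z": 160, "yaw": 17}, {"x": 0, "y": 75, "z": 177, "yaw": 26}, {"x": 0, "y": 115, "z": 177, "yaw": 36}, {"x": 0, "y": 155, "z": 177, "yaw": 46}, {"x": 0, "y": 195, "z": 177, "yaw": 56}, {"x": 0, "y": 230, "z": 177, "yaw": 66}], grip=85.4)

```text
time: 22.98
ee_pos: [0.6026, 0.1837, 0.2152]
tcp_rot: [179.2, 0.0, 155.6]
wrist_force: [1.0, 0.2, -1.2]
opening: 0.0856
```

Call:
servo_tool(steps=[{"x": 0, "y": 15, "z": 0, "yaw": 6}, {"x": 0, "y": 24, "z": 0, "yaw": 8}, {"x": 0, "y": 24, "z": 0, "yaw": 8}], grip=60)

```text
time: 23.35
ee_pos: [0.6027, 0.2079, 0.2151]
tcp_rot: [179.2, 0.0, 163.6]
wrist_force: [-0.4, -0.3, 0.2]
opening: 0.0599
```

```bash
python3 look.py w7 grip pink carton; python3 fx.py c6
```

```text
23.35 [0.6027 0.2079 0.2151] [1.7923e+02 5.0000e-02 1.6358e+02] 0.05993803472679573
wrist carton 0
wrist pink 1060 rect [452.2 172.5] [46.  19.3] 76.5 circ [442.8 174.8] 23.0 z [0.0919 0.0992 0.1006]
wrist grip 2359 rect [603.9 207.9] [16.  63.9] 71.1 circ [604.1 208.3] 32.1 z [0.1712 0.1746 0.1759]
23.4 [0.6027 0.2073 0.2152] [1.7923e+02 5.0000e-02 1.6353e+02] 0.060177593975156214 [ 0.  -0.2 -0.1]
```

View pics/w7.png

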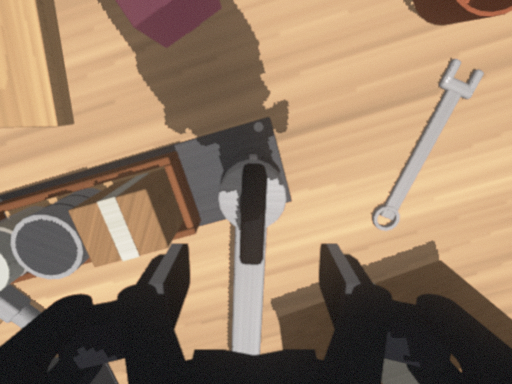

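View pics/c6_scene.png

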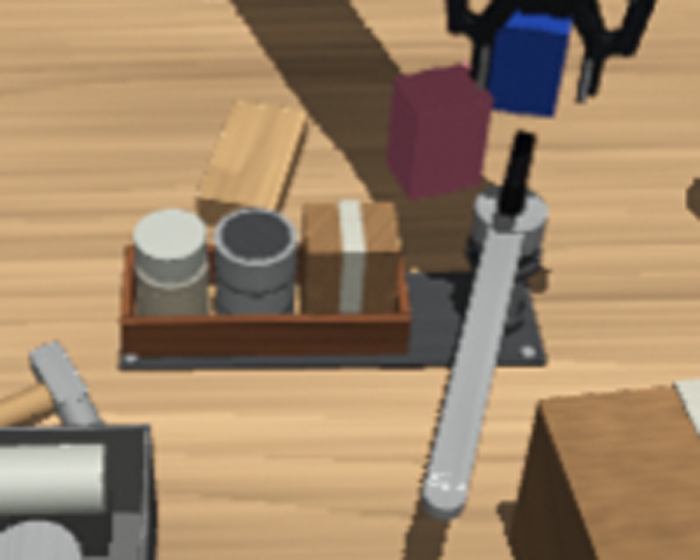

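View pics/c6_side.png

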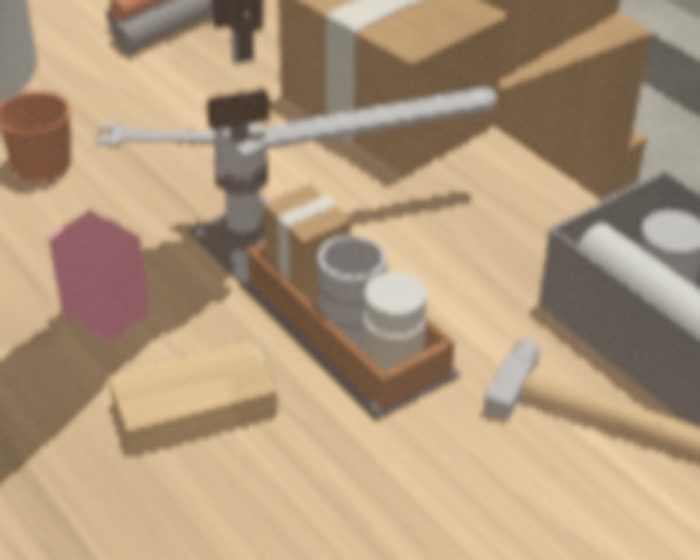

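The three items stand packed and upright (scene crop: jar (170,260), tin (255,260), carton (350,255)). The grip's centre measures (604,208) mm at 71.1°, on this frame and camera. Approaching it.

Call:
servo_tool(steps=[{"x": 1.2, "y": 0.5, "z": -15, "yaw": -2.2}, {"x": 1.2, "y": 0.5, "z": -40, "yaw": -2.2}, {"x": 1.2, "y": 0.5, "z": -62, "yaw": -2.2}, {"x": 1.2, "y": 0.5, "z": -74, "yaw": -2.2}, {"x": 1.2, "y": 0.5, "z": -79, "yaw": -2.2}, {"x": 1.2, "y": 0.5, "z": -79, "yaw": -2.2}])

```text
time: 24.25
ee_pos: [0.6041, 0.2073, 0.1367]
tcp_rot: [179.2, 0.1, 161.3]
wrist_force: [-0.2, 0.5, -0.2]
opening: 0.0598
```

Call:
servo_tool(steps=[{"x": 0, "y": 0, "z": 0, "yaw": 0}, {"x": 0, "y": 0, "z": 0, "yaw": 0}, {"x": 0, "y": 0, "z": 0, "yaw": 0}, {"x": 0, "y": 0, "z": 0, "yaw": 0}, {"x": 0, "y": 0, "z": 0, "yaw": 0}, {"x": 0, "y": 0, "z": 0, "yaw": 0}], grip=8, grip_force=60)

```text
time: 25.0
ee_pos: [0.6042, 0.2071, 0.1374]
tcp_rot: [179.2, 0.1, 161.3]
wrist_force: [-0.2, -1.9, 6.3]
opening: 0.0148
```

```bash
python3 look.py w8 grip; python3 fx.py c7
```

```text
25.0 [0.6042 0.2071 0.1374] [1.7921e+02 1.3000e-01 1.6128e+02] 0.014775092200387937
wrist grip 7993 rect [603.9 210.2] [61.7 42.3] 6.3 circ [604.1 208.4] 32.2 z [0.1652 0.1748 0.1874]
25.05 [0.6042 0.2071 0.1374] [1.7921e+02 1.3000e-01 1.6128e+02] 0.014998459778496696 [-1.1 -2.1  5.5]
```

View pics/w8.png

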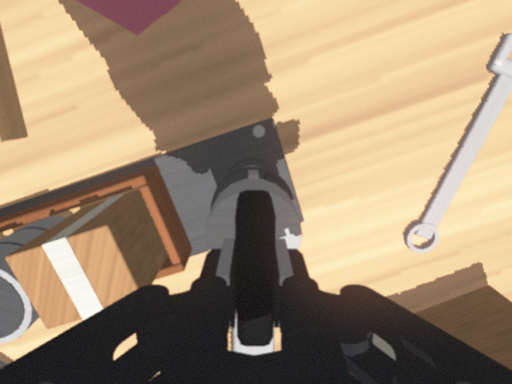

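View pics/c7_scene.png

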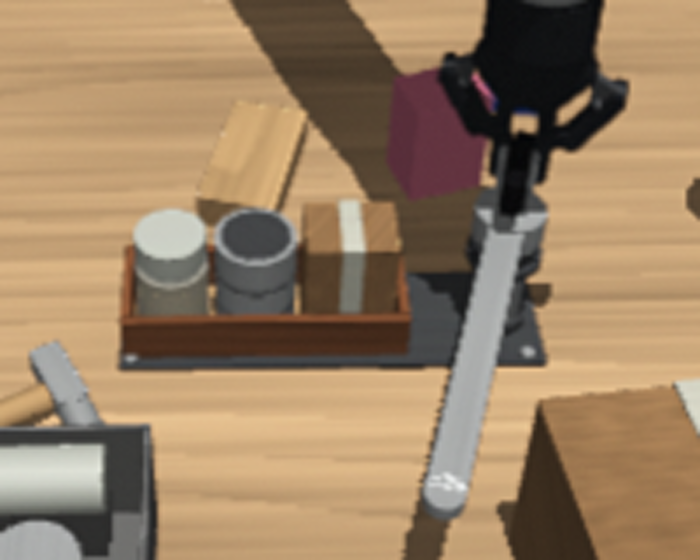

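The grip is held (opening 14.8 mm, the slab between both pads). Lift 25 mm.

Call:
servo_tool(steps=[{"x": 0, "y": 0, "z": 5, "yaw": 0}, {"x": 0, "y": 0, "z": 12, "yaw": 0}, {"x": 0, "y": 0, "z": 19, "yaw": 0}, {"x": 0, "y": 0, "z": 24, "yaw": 0}, {"x": 0, "y": 0, "z": 25, "yaw": 0}, {"x": 0, "y": 0, "z": 25, "yaw": 0}])

```text
time: 25.9
ee_pos: [0.6041, 0.207, 0.1622]
tcp_rot: [179.2, 0.1, 161.3]
wrist_force: [1.0, -0.9, -8.8]
opening: 0.0147
```

```bash
python3 fx.py c8 side scene; python3 - <<'E'
from h import *
for t in("c7","c8"):
    W=cloud("scene",np.load(f"{t}_scene.npz")['d']).reshape(-1,3)
    p=W[(W[:,0]>.68)&(W[:,0]<.86)&(W[:,1]>.1)&(W[:,1]<.21)&(W[:,2]>.1)&(W[:,2]<.17)]; print(t,np.median(p[:,2]))
E
```

```text
25.9 [0.6041 0.207  0.1622] [1.7923e+02 1.0000e-01 1.6128e+02] 0.014720588237769481 [ 1.  -0.9 -8.8]
c7 0.12477021132302926
c8 0.14899439121156538
```

The bar rose 24 mm (force −8.8 N). Swing it home.

Call:
servo_tool(steps=[{"x": 0, "y": 0, "z": 0, "yaw": -3}, {"x": 0, "y": 0, "z": 0, "yaw": -9}, {"x": 0, "y": 0, "z": 0, "yaw": -16}, {"x": 0, "y": 0, "z": 0, "yaw": -23}, {"x": 0, "y": 0, "z": 0, "yaw": -30}, {"x": 0, "y": 0, "z": 0, "yaw": -37}, {"x": 0, "y": 0, "z": 0, "yaw": -44}, {"x": 0, "y": 0, "z": 0, "yaw": -51}, {"x": 0, "y": 0, "z": 0, "yaw": -58}, {"x": 0, "y": 0, "z": 0, "yaw": -64}, {"x": 0, "y": 0, "z": 0, "yaw": -69}, {"x": 0, "y": 0, "z": 0, "yaw": -71.5}])

```text
time: 27.5
ee_pos: [0.6043, 0.2072, 0.162]
tcp_rot: [179.2, 0.1, 89.7]
wrist_force: [2.3, -0.7, -8.1]
opening: 0.0147
```

Call:
servo_tool(steps=[{"x": 0, "y": 0, "z": 0, "yaw": 0}, {"x": 0, "y": 0, "z": 0, "yaw": 0}])

```text
time: 27.75
ee_pos: [0.6043, 0.2072, 0.1618]
tcp_rot: [179.2, 0.1, 89.7]
wrist_force: [2.5, -0.9, -8.2]
opening: 0.0151
```

```bash
python3 fx.py c9; python3 - <<'E'
from h import *
for n in("scene","side"):
    W=cloud(n,np.load(f"c9_{n}.npz")['d']).reshape(-1,3)
    p=W[(W[:,0]>.55)&(W[:,0]<.66)&(W[:,1]>-.1)&(W[:,1]<.14)&(W[:,2]>.138)&(W[:,2]<.16)]; print(n,len(p),np.median(p[:,2]),np.polyfit(p[:,1],p[:,0],1),p[:,1].min())
E
```

```text
27.75 [0.6043 0.2072 0.1618] [1.7921e+02 8.0000e-02 8.9720e+01] 0.015136215262662029 [ 2.5 -0.9 -8.2]
scene 743 0.1478472122249569 [0.01037346 0.6068526 ] -0.0717412089818096
side 408 0.14602948430990118 [0.00676848 0.59892179] -0.07515472036083008
```

View pics/c9_scene.png

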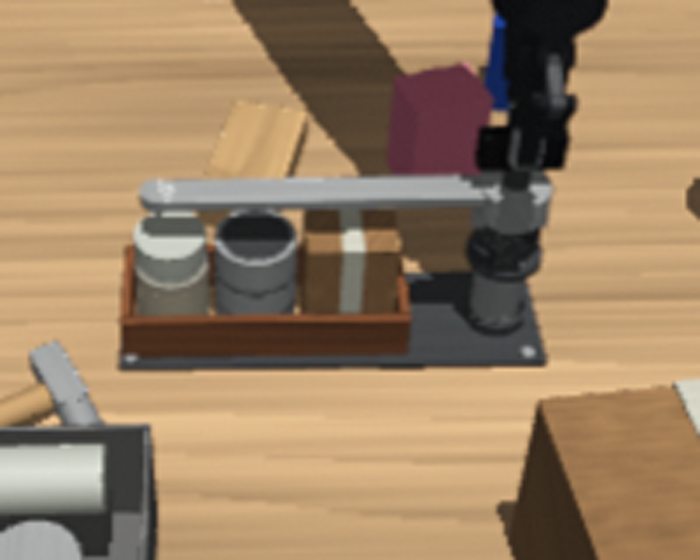

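View pics/c9_side.png

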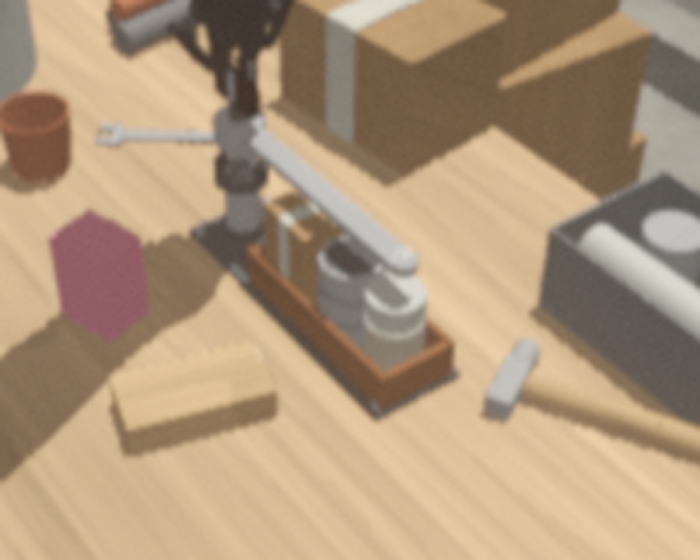

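The bar lies parallel over the tray (slope 0.007–0.010, tray walls 0.010). Lower it into the notch.

Call:
servo_tool(steps=[{"x": 0, "y": 0, "z": -4, "yaw": 0}, {"x": 0, "y": 0, "z": -10, "yaw": 0}, {"x": 0, "y": 0, "z": -16, "yaw": 0}, {"x": 0, "y": 0, "z": -21, "yaw": 0}, {"x": 0, "y": 0, "z": -24, "yaw": 0}, {"x": 0, "y": 0, "z": -24.5, "yaw": 0}, {"x": 0, "y": 0, "z": -24.5, "yaw": 0}])

```text
time: 28.72
ee_pos: [0.6044, 0.2072, 0.1376]
tcp_rot: [179.2, 0.1, 89.7]
wrist_force: [1.0, -0.7, -5.8]
opening: 0.0154
```

Call:
servo_tool(steps=[{"x": 0, "y": 0, "z": -0.7, "yaw": 0}, {"x": 0, "y": 0, "z": -1, "yaw": 0}])

```text
time: 28.98
ee_pos: [0.6045, 0.2073, 0.1374]
tcp_rot: [179.1, 0.1, 89.7]
wrist_force: [-1.5, -1.1, 3.4]
opening: 0.015
```

Call:
servo_tool(steps=[{"x": 0, "y": 0, "z": 0, "yaw": 0}, {"x": 0, "y": 0, "z": 0, "yaw": 0}, {"x": 0, "y": 0, "z": 0, "yaw": 0}, {"x": 0, "y": 0, "z": 0, "yaw": 0}, {"x": 0, "y": 0, "z": 20, "yaw": 0}, {"x": 0, "y": 0, "z": 60, "yaw": 0}, {"x": 0, "y": 0, "z": 100, "yaw": 0}, {"x": -40, "y": 0, "z": 115, "yaw": 0}, {"x": -90, "y": 0, "z": 120, "yaw": 0}, {"x": -140, "y": 0, "z": 120, "yaw": 0}, {"x": -150, "y": 0, "z": 120, "yaw": 0}], grip=60)

```text
time: 30.35
ee_pos: [0.4524, 0.2073, 0.2585]
tcp_rot: [179.1, 0.0, 89.8]
wrist_force: [1.0, -0.5, -0.1]
opening: 0.0599
```

```bash
python3 fx.py d1; python3 - <<'E'
from h import *
for n in("scene","side"):
    W=cloud(n,np.load(f"d1_{n}.npz")['d']).reshape(-1,3)
    p=W[(W[:,0]>.55)&(W[:,0]<.66)&(W[:,1]>-.1)&(W[:,1]<.14)&(W[:,2]>.114)&(W[:,2]<.15)]; print(n,len(p),np.median(p[:,2]),np.polyfit(p[:,1],p[:,0],1),p[:,1].min())
    p=W[(W[:,0]>.57)&(W[:,0]<.64)&(W[:,1]>.16)&(W[:,1]<.25)&(W[:,2]>.15)&(W[:,2]<.21)]; print(' grip top',np.percentile(p[:,2],[50,95]))
E
```

```text
30.35 [0.4524 0.2073 0.2585] [1.7907e+02 1.0000e-02 8.9770e+01] 0.0598728319798971 [ 1.  -0.5 -0.1]
scene 736 0.12362923981661694 [0.01235392 0.60632975] -0.07309644697383015
 grip top [0.16926082 0.17725799]
side 401 0.1219504059901276 [0.00546147 0.59871966] -0.07455167908594992
 grip top [0.16843644 0.17504518]
```

View pics/d1_scene.png

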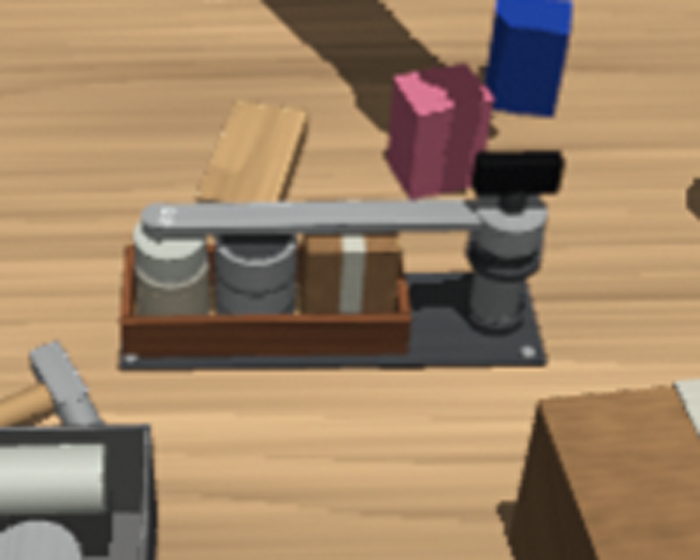

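View pics/d1_side.png

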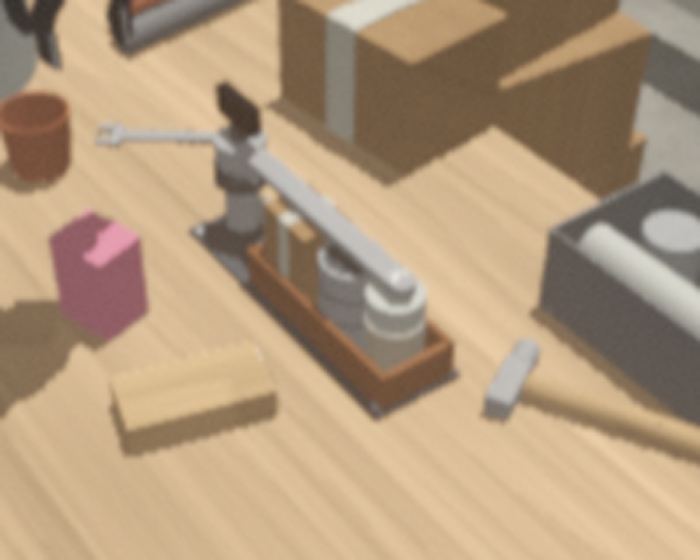

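The pictures show the bar fully down over the three upright items, with the gripper clear. Its top is at 122–124 mm, against 123 nominal, and the grip top is at 175–177 mm, the same as when parked. Handing in.

```bash
python3 -c "
from workcell import *
print(job_done()); print(get_obs()['time'])"
```

```text
the job is handed in; nothing more can be done
None
the job is handed in; nothing more can be done
```

I packed the carton, tin and jar upright in the tray, then lifted the hold-down bar, swung it over them and let it drop home in its notch. I let go and handed in at about 30 s of the 72 s allowed.

**Last checks:**
- **Bar:** its top is at 122–124 mm (123 expected when fully down) and it lies parallel to the tray to within about 0.5°.
- **Grip:** its top is back at its parked height.
- **Items:** both outside cameras show all three standing upright in the tray.
- **Bystanders:** the offcut, pot, hammer head and wrench head look unmoved in both final crops. The ring was outside those crops and I did not check it again.

**What disagreed:**
- **Fingertip position:** the interface text says the fingertips stand 22 mm ahead of the TCP. The pictures put them about 17–26 mm behind it. Because of this, my first grasp of the tin only pressed its lid, with about 5 N and without moving it. I lifted off and took it again lower, and I used the measured offset for the tin, jar and bar.
- **Carton grip:** I gripped the carton before finding this, so it was held only near its top, but it went in level.
- **Camera offset:** the fixed cameras read about 4 mm lower in y than the wrist camera. I worked from differences within one camera and centred the items on those.

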